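Fetch the hex key set from behind the sliding door

TASK

The folding hex key set is behind one of the two sliding doors of the sloping-front case: slide that door past the other one, take the set out and lay it gently, flat on the floor of the carry tray without moving the bleed key in there. Then leave both doors fully shut, and leave the tape measure, the saucer of screws and the toolbox as they are.

Things in the scene. Friction and masses are not known exactly. Their poses are not given: they have to be found in the camera images.
- display_case: Fixed white case with a sloping front, 524 mm wide (y), 388 deep (x), 229 high at the back. Origin on the surface, mid-width, 180 mm behind the front wall's face; x to the back, y left seen from the robot. Front wall 60 mm high; from its top (x = -180 mm) the door plane rises at 30 degrees to a ledge 210 mm high (x 80 to 200 mm). Tracks 18 mm wide, 16 thick at its foot and top.
- left_bay (a point): Middle of the left compartment's floor, 12 mm above the surface, at x = -65, y = +145 mm of the case. The floor runs from the front wall's inner face (x = -168 mm) to boxes under the ledge (x = 110 mm), and from a 10 mm thick upright at the case's y = 0 to the side wall (inner face y = 250 mm, 12 mm thick, its sloping top 16 mm out from the door plane).
- right_bay (a point): The same for the right compartment (y = -145 mm, side wall at y = -250 mm), a mirror image. The hex key set is in one compartment, the tape measure in the other.
- left_door (a joint): Opening of the left door (inner track), m: 0 shut, 0.196 most, growing as it slides to the case's -y behind the right door. Clear 260 mm wide panel, 5 mm thick, aluminium edges, 0.55 kg, 2 N friction, stays where left; outer face 6 mm out from the door plane. Open by d it frees a gap d wide at the left side wall. Its bar's feet meet the right door's edge when both values add up to 0.196.
- right_door (a joint): The same for the right door (outer track): 0 shut, growing as it slides to the case's +y in front of the left door; outer face 14 mm out from the door plane; open by d it frees a gap d wide at the right side wall. Both doors start between 0 and 0.06, and a door left ajar stands in the other's way: opened wide, the other pushes it towards shut.
- left_bar (a point): Middle of the left door's pull bar: a 12 x 12 mm steel bar 124 mm long running up the slope, on two 12 mm round feet 45 mm up and down the slope from its middle; 38 mm from the side wall when shut. This point is 35 mm, the bar's outer face 41 mm out from the door plane; open space under the bar. The frame's x points up the slope, y along the case's y, z straight out of the slope.
- right_bar (a point): The same point and frame on the right door's identical pull bar.
- hex_set: Folding hex key set, folded: a silver block 112 mm long (x), 38 mm wide (y), 26 mm high (z) with two flat aluminium sides (at y = +-19 mm) and dark keys between them, about 0.24 kg. Starts flat on the floor of the left or the right compartment, at any yaw. Origin in the middle of its underside.
- hex_middle (a point): Centre of the hex key set's block.
- tape_measure: Grey tape measure lying flat in the other compartment, 74 x 68 x 36 mm (z up). Origin in the middle of its underside. Leave it alone.
- carry_tray: Steel tray, fixed to the surface, 280 (x) x 180 (y) mm outside, 32 mm high, walls and floor 4 mm thick. Origin in the middle of its underside.
- bleed_key: Chrome radiator bleed key lying in the tray, 70 mm long (x): 13 mm round barrel towards -x, flat 44 mm wide wing grip towards +x. Origin in the middle of its length, on the tray floor. Leave it alone.
- saucer: White saucer of screws, 120 mm across, 17 mm high, standing on the case's ledge; origin in the middle of its underside. Leave it alone.
- toolbox: Closed red toolbox 160 (x) x 320 (y) x 176 mm high with its handle, behind the tray; origin in the middle of its underside. Leave it alone.

How it is judged (in metres and radians):
On the way, in this order (a step that is already met when the one before it is completed fails the run):
1. the door in front of the hex key set is slid open by more than 120 mm, past the other door (((y of hex_middle in the frame of display_case above 0 m and value of joint left_door above 0.12 m) or (y of hex_middle in the frame of display_case below 0 m and value of joint right_door above 0.12 m))), for 0.1 s.
2. the hex key set is in the carry tray (x of hex_middle in the frame of carry_tray between -0.136 and 0.136 m and y of hex_middle in the frame of carry_tray between -0.086 and 0.086 m and z of hex_middle in the frame of carry_tray below 0.024 m), for 0.2 s.
At the end, for the whole second after the job is handed in: The hex key set lies flat (within 9 degrees, either flat side up) and still on the floor of the carry tray, inside its walls and not on top of anything, and both doors are shut to within 10 mm (all of step 2 and (angle between hex_set's own z axis and vertical below 0.15 rad or angle between hex_set's own z axis and vertical above 2.99 rad) and linear speed of hex_set below 0.02 m/s and value of joint each of left_door, right_door below 0.01 m); the robot touches nothing.
It fails at once if the tape measure is moved more than 20 mm (distance of tape_measure from where it was at the start of the episode above 0.02 m).
It fails at once if the bleed key is moved more than 20 mm (distance of bleed_key from where it was at the start of the episode above 0.02 m).
It fails at once if the saucer of screws is moved more than 20 mm or tipped (distance of saucer from where it was at the start of the episode above 0.02 m or angle between saucer's own z axis and vertical above 0.3 rad).
It fails at once if the toolbox is moved more than 20 mm (distance of toolbox from where it was at the start of the episode above 0.02 m).
It fails at once if the hex key set is dropped or thrown (faster than 0.8 m/s, free of the fingers) (contact force between hex_set and the fingers below 0.1 N and linear speed of hex_set above 0.8 m/s).
It also fails if it takes over 72 s, if anything falls off the work surface, if the arm or the gripper's body presses on something with over 40 N, if the wrist force passes 120 N, or if a joint passes its speed limit or range.

ROBOT

A 6-joint arm with a two-finger parallel gripper is mounted at the origin on the work surface. World frame = base frame: x ahead of the robot, y to its left, z up, the work surface at z = 0. Lengths are in mm, angles in rad, forces in N, time in s.
With the tool pointing down it reaches from about 300 to 775 mm from the base axis. Payload 14.6 kg.
Tool frame: the origin (TCP) lies midway between the tips of the shut fingers; the grasp point (between the pads) lies 19 mm behind it (manip.grip_depth is the distance from the TCP to the grasp point, in mm); x points along the fingers, y is the direction in which the jaws open and shut, and the axes are right-handed (so a half turn about x gives the same grasp; the last joint's range is limited). The gripper opens to 94 mm and grips with 3 to 60 N. Pads are 16 mm wide; open, the fingers measure 119 mm over their backs; the gripper's body (75 mm by 177 mm) begins 78 mm behind the grasp point.
Start: joints at [-1.347, 0.3, 1.521, -0, 1.321, -0.067], TCP at [157.688, -526.9, 167.646] pointing down, gripper open.
Joint ranges: [-3.03, 3.03], [-0.79, 2.21], [0.23, 2.52], [-1.04, 4.18], [0, 3.07], [-2.55, 2.55]. Speed limits (rad/s): [2.22, 2.22, 2.57, 3.14, 3.14, 3.14].

INTERFACE

Orientations are given as [roll, pitch, yaw] about the fixed x, y, z axes, in that order (R = Rz(yaw) Ry(pitch) Rx(roll)).
In Python, from cell import readout, cams, ticket, manip gives the robot as it stands. The module is installed in compiled form; this text tells all that it offers.
- The arm moves only by the tool apply_moves, never from a script. Its argument "plan" is one flat list of numbers, 7 for each row, row after row: the turn, a rotation vector about the tool's x, y, z in rad, then the shift along the tool's x, y, z in m, then the opening in per cent of the stroke, from 0 (shut) to 100 (fully open). In form: [wx, wy, wz, x, y, z, fingers, wx, wy, wz, x, y, z, fingers, ...]. A call has 1 to 5 rows; each row shifts and turns the commanded pose from where the row before left it, along the tool's axes as they then stand; what a row does not reach is not made up. A row lasts 1/8 s, in which the tool goes at most 62.5 mm and 10.7 degrees, less where a joint would pass 70% of its speed; a pose out of reach is approached as far as the arm can. A call with a gripper value outside its range is refused whole. The fingers move at their own pace and stop on an object; "force" is the grip in N (left out, the last holds). Time passes only in rows, so rows that do not move let the fingers close. It gives the time, the measured TCP pose, the force and the opening at its end, in the units of the state.
- readout.read_state(): the state, without advancing time (a new reading comes with each control period).
- cams.camera(name): name is "scene" or "top" or "wrist"; returns a dict with "image" (420x560x3 uint8, red, green, blue), "fovy" (degrees; the focal length in pixels is half the picture's height over the tangent of half this angle, whatever the lens; pixels are square), "cx", "cy" (the principal point, pixels), "D" ([k1, k2, p1, p2, k3] as OpenCV has them; the pictures are not rectified), "position" and "orientation" of the camera in the world; the wrist camera has in their place "T_tool_cam" (4x4, takes a point from camera to tool coordinates, whose origin is the TCP and whose axes are the tool frame's). Camera axes: x right, y down, z forward; pixel columns grow to the right and rows downward; lengths in mm; the calibration is good to about 2 mm. A picture is of the moment at which its call begins: read the wrist's pose just before it. There is no depth.
- ticket.sign_off(): hands the job in, once; it reports no verdict.
The state is a dict: "clock": time; "joints": joint angles; "qd": joint speeds; "effort": joint torques, N m; "eef_pos": TCP position; "eef_rot": TCP orientation; "wrist_force": force on the tool from outside, world axes, zero at the start; "moment": the same for the moment, N m; "finger_gap": finger opening in mm.
Only numpy, scipy, OpenCV 4.12 (cv2) and the standard library are available. Lean on these libraries where they do the work, as an engineer would, in place of code of your own. Each camera call takes 0.05 s, during which the arm holds its last target.

## Working session

There is one attempt and no reset: what is moved stays moved. The work goes in short steps, Python scripts to look and compute and a tool call to move; the robot and the scene stay as the last step left them, time stands still between calls to the robot, and variables do not carry over. Pictures are saved under pics/ and viewed, and the job is handed in when it is done.

Besides the shell and the picture viewer there is one more tool, called by a JSON object that holds its "api" and its "payload". apply_moves: Moves the arm, as the interface text tells. Its arguments: {"type":"object","properties":{"plan":{"type":"array","items":{"type":"number"}},"force":{"type":"number"}},"required":["plan"]}

```bash
ls; mkdir -p pics; python3 - <<'E'
from cell import readout,cams,manip
import cv2
print(readout.read_state()); print([a for a in dir(manip) if a[0]!='_'])
for n in ["scene","top","wrist"]:
    c=cams.camera(n); im=c.pop("image"); print(n,c)
    cv2.imwrite(f"pics/{n}0.png",im[:,:,::-1])
E
```

```text
pics
{'clock': 0.0, 'joints': array([-1.34658598e+00,  3.00449762e-01,  1.52158790e+00, -1.15329749e-05,
        1.32068649e+00, -6.65896161e-02]), 'qd': array([ 4.63470152e-04, -1.74910375e-03, -1.29105777e-03,  9.80262938e-05,
       -9.91201065e-04,  8.49110186e-05]), 'effort': array([ 4.31590797e-05, -5.31808662e+01, -3.52734590e+01,  7.08745932e-02,
        2.44126737e-02, -7.24643428e-05]), 'eef_pos': array([ 157.62668268, -526.61036799,  167.09517288]), 'eef_rot': array([-1.62751354,  1.56966478,  1.80488194]), 'wrist_force': array([-0.02079898, -0.07053922, -0.30413842]), 'moment': array([-0.02124143, -0.00531815,  0.03445702]), 'finger_gap': 94.0331646439286}
['Unreachable', 'grip_depth']
scene {'fovy': 55.73085173208712, 'cx': 281.40827936919527, 'cy': 210.98774861423723, 'D': array([-0.05122505,  0.        ,  0.        ,  0.        ,  0.        ]), 'position': array([ 681.75390736,  298.94021899, 1089.41562237]), 'orientation': array([-2.79153402e+00,  1.17111620e-03,  2.77047222e+00])}
top {'fovy': 51.02304624161941, 'cx': 282.61262953788025, 'cy': 210.2836783891706, 'D': array([-0.01390779,  0.        ,  0.        ,  0.        ,  0.        ]), 'position': array([ 393.17276646,    8.71838042, 1202.11158035]), 'orientation': array([-2.97741025, -0.03133674, -1.5505055 ])}
wrist {'fovy': 62.41410123707458, 'cx': 273.6886419123965, 'cy': 214.38932884240202, 'D': array([-0.08887509,  0.        ,  0.        ,  0.        ,  0.        ]), 'T_tool_cam': array([[-9.94226022e-05, -2.65851312e-01,  9.64014040e-01,
        -2.17488572e+02],
       [ 9.99999159e-01, -1.27271839e-03, -2.47850474e-04,
         7.45501580e-01],
       [ 1.29280977e-03,  9.64013205e-01,  2.65851216e-01,
        -7.71414501e+01],
       [ 0.00000000e+00,  0.00000000e+00,  0.00000000e+00,
         1.00000000e+00]])}
```

View pics/scene0.png

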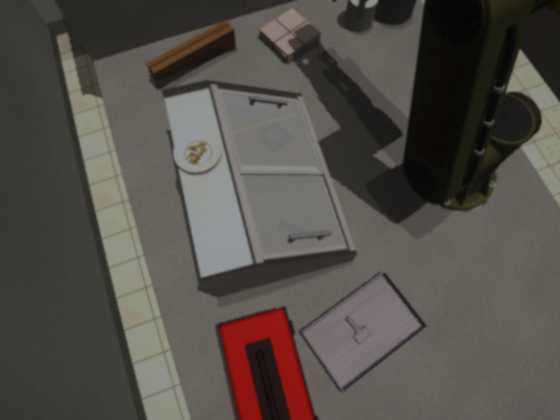

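View pics/top0.png

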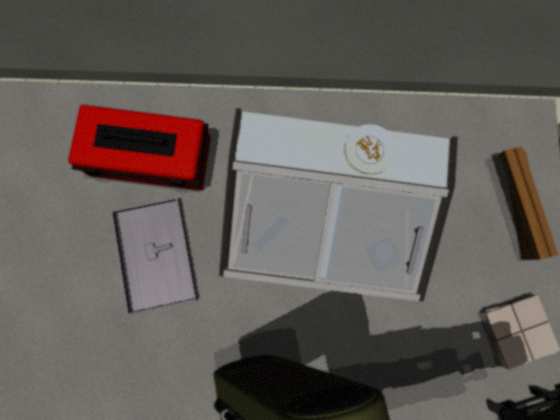

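View pics/wrist0.png

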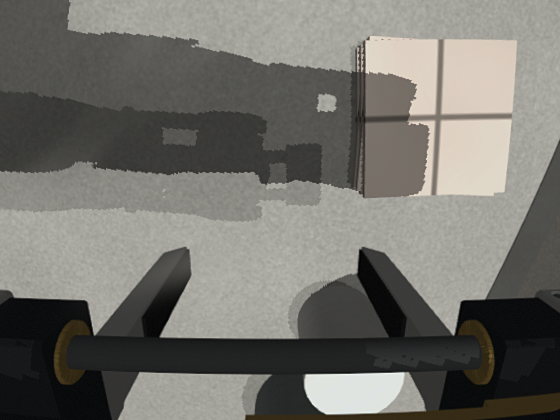

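```bash
cat > h.py <<'E'
import numpy as np, cv2
from scipy.spatial.transform import Rotation as R
from cell import readout,cams
def cam(name):
    s=readout.read_state(); c=cams.camera(name); im=c["image"]
    f=im.shape[0]/2/np.tan(np.radians(c["fovy"])/2)
    c["K"]=np.array([[f,0,c["cx"]],[0,f,c["cy"]],[0,0,1]])
    if "T_tool_cam" in c:
        T=np.eye(4);T[:3,:3]=R.from_euler("xyz",s["eef_rot"]).as_matrix();T[:3,3]=s["eef_pos"]
        T=T@c["T_tool_cam"]; c["R"]=T[:3,:3];c["p"]=T[:3,3]
    else: c["R"]=R.from_euler("xyz",c["orientation"]).as_matrix();c["p"]=np.array(c["position"])
    return c
def ray(c,uv):
    uv=np.array(uv,float).reshape(-1,1,2)
    n=cv2.undistortPoints(uv,c["K"],c["D"])[:,0]
    return np.c_[n,np.ones(len(n))]@c["R"].T
def onz(c,uv,z):
    d=ray(c,uv); return c["p"]+d*((z-c["p"][2])/d[:,2])[:,None]
def onplane(c,uv,p0,n):
    d=ray(c,uv); return c["p"]+d*(((p0-c["p"])@n)/(d@n))[:,None]
def proj(c,P):
    P=np.array(P,float).reshape(-1,3)
    q=cv2.projectPoints((P-c["p"])@c["R"],np.zeros(3),np.zeros(3),c["K"],c["D"])[0]
    return q[:,0]
def tri(c1,u1,c2,u2):
    d1=ray(c1,u1)[0];d2=ray(c2,u2)[0]
    d1/=np.linalg.norm(d1);d2/=np.linalg.norm(d2)
    A=np.c_[d1,-d2];t=np.linalg.lstsq(A,c2["p"]-c1["p"],rcond=None)[0]
    a=c1["p"]+t[0]*d1;b=c2["p"]+t[1]*d2
    return (a+b)/2,np.linalg.norm(a-b)
def save(im,name): cv2.imwrite("pics/"+name,im[:,:,::-1])
E
python3 - <<'E'
from h import *
c=cam("top");im=c["image"][90:310,60:460]
save(np.clip(cv2.resize(im,(800,440),interpolation=cv2.INTER_CUBIC).astype(float)*1.4,0,255).astype(np.uint8),"t1.png")
c=cam("scene");im=c["image"][70:400,150:450]
save(np.clip(cv2.resize(im,(545,600),interpolation=cv2.INTER_CUBIC).astype(float)*1.7,0,255).astype(np.uint8),"s1.png")
E
```

```text
(no output)
```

View pics/t1.png

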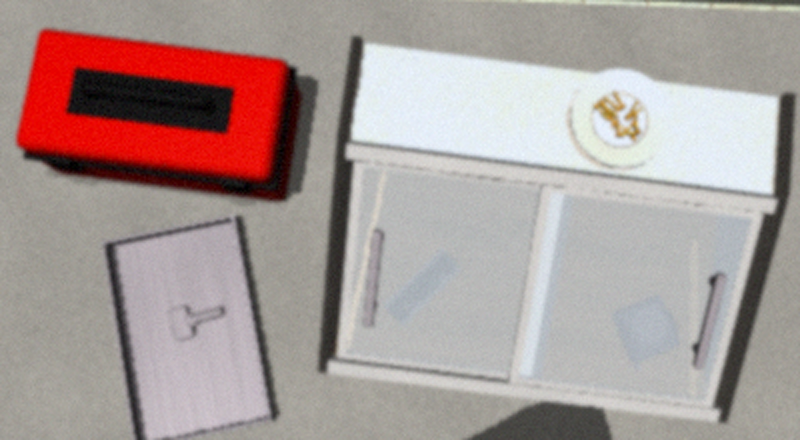

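View pics/s1.png

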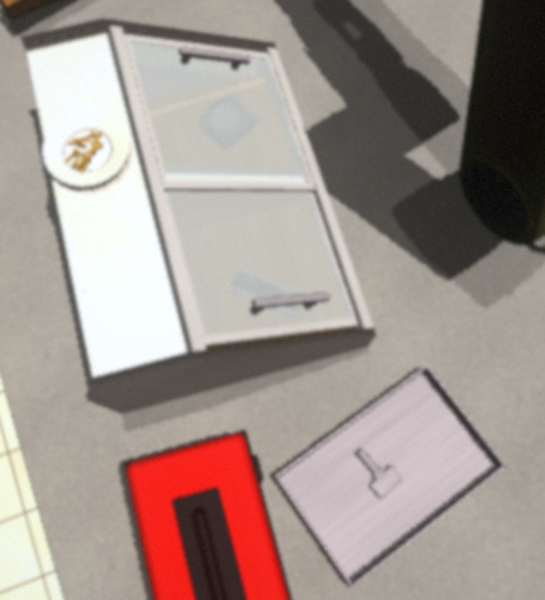

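```bash
cat >> h.py <<'E'
def zoom(c,x0,y0,w,h,k,name,g=1.4):
    im=c["image"][y0:y0+h,x0:x0+w]
    im=np.clip(cv2.resize(im,(w*k,h*k),interpolation=cv2.INTER_CUBIC).astype(float)*g,0,255).astype(np.uint8)
    for i in range(0,w,10): cv2.line(im,(i*k,0),(i*k,6 if i%50 else 14),(255,0,0),1)
    for i in range(0,h,10): cv2.line(im,(0,i*k),(6 if i%50 else 14,i*k),(255,0,0),1)
    save(im,name)
E
python3 - <<'E'
from h import *
c=cam("top")
zoom(c,210,150,130,140,4,"ta.png"); zoom(c,310,160,150,150,4,"tb.png");zoom(c,100,190,110,130,4,"tc.png")
c=cam("scene")
zoom(c,230,160,140,120,5,"sa.png",1.6); zoom(c,200,80,150,110,5,"sb.png",1.6)
E
```

```text
(no output)
```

View pics/ta.png

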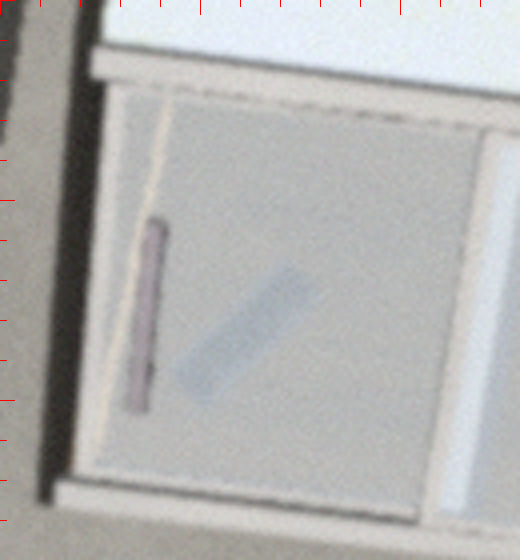

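View pics/tb.png

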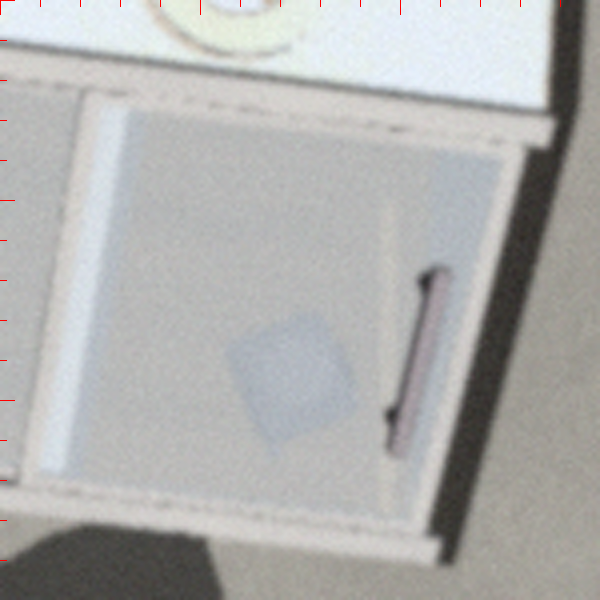

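View pics/tc.png

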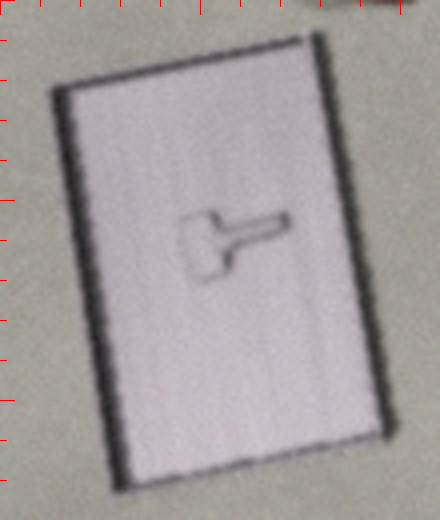

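View pics/sa.png

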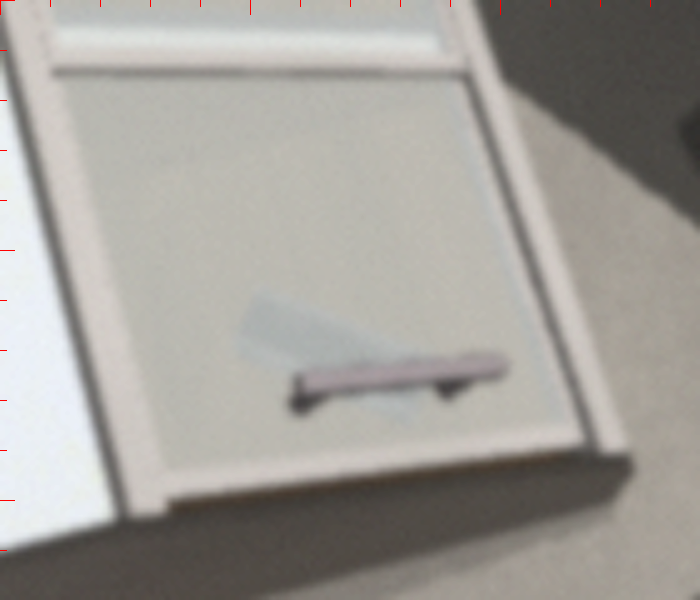

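View pics/sb.png

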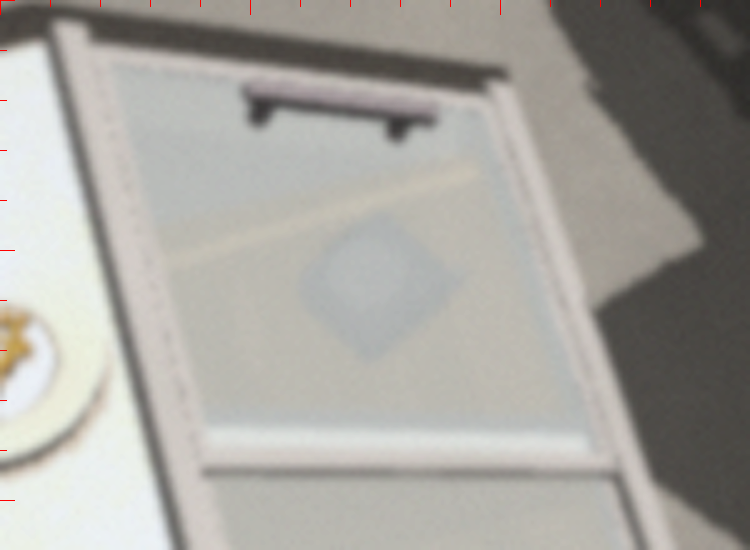

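```bash
python3 - <<'E'
from h import *
t=cam("top");s=cam("scene")
for n,a,b in [("Lup",(249,204.7),(290.4,235.9)),("Llo",(244,253),(331,232.8)),("Rup",(419.7,227),(249.4,98)),("Rlo",(409.5,274),(287,103.2)),
 ("footL",(224.2,276.5),(354.5,251)),("footR",(419.5,300),(301.5,96)),("topL",(233,168.5),(258,263)),("topR",(448,196),(213,85))]:
    p,e=tri(t,a,s,b); print(n,p.round(1),round(e,1))
E
```

```text
Lup [569.4  59.9 200.7] 4.0
Llo [462.5  71.5 133.2] 3.9
Rup [ 528.2 -338.8  195.9] 2.6
Rlo [ 420.8 -334.9  122.6] 3.7
footL [406.8 123.8  59. ] 2.5
footR [ 357.1 -374.    75.6] 3.7
topL [658.1  96.6 201.2] 6.3
topR [ 605.  -408.9  201.2] 3.2
```

```bash
python3 - <<'E'
from h import *
t=cam("top");s=cam("scene")
L=[((224.2,277.5),73.9,(-188,262)),((419.5,300.7),73.9,(-188,-262)),((223.7,270),82.9,(-172.4,262)),((420.3,294),82.9,(-172.4,-262)),
((233.5,161.5),223.9,(72,262)),((448.5,189.5),223.9,(72,-262)),((233,169),214.9,(56.4,262)),((447.5,196.5),214.9,(56.4,-262))]
S=[((356.2,251.5),73.9,(-188,262)),((302,95.6),73.9,(-188,-262)),((350,251),82.9,(-172.4,262)),((297.5,97),82.9,(-172.4,-262)),
((255,263.5),223.9,(72,262)),((210.5,85),223.9,(72,-262)),((263.5,262.5),214.9,(56.4,262)),((217.5,84.5),214.9,(56.4,-262))]
for c,LL in((t,L),(s,S)):
    W=np.array([onz(c,u,z)[0][:2] for u,z,_ in LL]);M=np.array([m for *_,m in LL],float)
    for w in W: print(w.round(1))
    wm,mm=W.mean(0),M.mean(0);A=(M-mm).T@(W-wm)
    th=np.arctan2(A[0,1]-A[1,0],A[0,0]+A[1,1]);r=np.array([[np.cos(th),-np.sin(th)],[np.sin(th),np.cos(th)]])
    print("pose",wm-r@mm,th);print((W-wm-(M-mm)@r.T).round(1))
E
```

```text
[405.  121.3]
[ 356.7 -375.8]
[423.5 122.4]
[ 373.6 -375.3]
[666.2  96.1]
[ 614.2 -400. ]
[650.9  97.4]
[ 599.5 -400.7]
pose [ 568.89891167 -145.19993288] -0.10113112391398517
[[ -3.3 -13.2]
 [  1.3  11.1]
 [ -0.3 -10.5]
 [  2.7  13.2]
 [ -0.8 -12.1]
 [  0.1  13.1]
 [ -0.6 -12.4]
 [  1.   10.8]]
[406.3 130.1]
[ 353.4 -374.4]
[423.3 124.4]
[ 370.9 -368.7]
[667.5  98.3]
[ 614.2 -394.6]
[648.8 100.9]
[ 595.6 -396.4]
pose [ 567.673577   -141.17872126] -0.10601437608304383
[[ -2.2  -9.2]
 [  0.4   7.4]
 [ -0.7 -13.2]
 [  2.4  14.8]
 [  0.5 -13.5]
 [  2.7  14.8]
 [ -2.6 -12.4]
 [ -0.5  11.3]]
```

```bash
cat >> h.py <<'E'
CP=np.array([568.3,-143,0]);CY=-0.103
CR=R.from_euler("z",CY).as_matrix()
def tocase(p): return (np.array(p,float)-CP)@CR
def tow(p): return np.array(p,float)@CR.T+CP
SN=np.array([-.5,0,np.sqrt(3)/2]);SU=np.array([np.sqrt(3)/2,0,.5])
def onslope(c,uv,out): # returns case coords
    p0=tow(np.array([-180,0,60.])+SN*out); return tocase(onplane(c,uv,p0,CR@SN))
E
python3 - <<'E'
from h import *
t=cam("top");s=cam("scene")
print("bars (case coords, out=41)")
for n,a,b in [("Lup",(249,204.7),(290.4,235.9)),("Llo",(244,253),(331,232.8)),("Rup",(419.7,227),(249.4,98)),("Rlo",(409.5,274),(287,103.2))]:
    print(n,onslope(t,a,41).round(1),onslope(s,b,41).round(1), tocase(tri(t,a,s,b)[0]).round(1))
# door edges, top
print("Lout edge",onslope(t,(210+103/4,150+110/4),6),onslope(t,(210+77/4,150+450/4),6))
print("Rin edge",onslope(t,(310+80/4,160+120/4),14),onslope(t,(310+24/4,160+450/4),14))
print("Rout",onslope(t,(310+525/4,160+160/4),14),onslope(t,(310+430/4,160+525/4),14))
# hex corners top at z=12+26
for c,P in((t,[(292,262),(322,290),(208,408),(174,372)]),):
    print("hex",onz(c,[(210+x/4,150+y/4) for x,y in P],38).round(1))
for c,P in((s,[(255,292),(240,345),(415,418)]),):
    print("hex s",onz(c,[(230+x/5,160+y/5) for x,y in P],38).round(1))
print("tape",[tocase(p).round(1) for p in onz(t,[(310+x/4,160+y/4) for x,y in [(228,350),(310,313),(357,405),(275,443)]],48)])
print("tray z32",onz(t,[(100+x/4,190+y/4) for x,y in [(52,87),(318,34),(392,435),(116,492)]],32).round(1))
print("tray s",onz(s,[(150+x*.55,70+y*.55) for x,y in [(273,476),(349,583),(500,464),(421,369)]],32).round(1))
print("key",onz(t,[(100+x/4,190+y/4) for x,y in [(180,215),(215,210),(290,215),(232,268),(195,283)]],8).round(1))
E
```

```text
bars (case coords, out=41)
Lup [[-18.2 200.7 200.8]] [[-21.6 202.7 198.8]] [-19.8 201.9 200.7]
Llo [[-126.   200.9  138.5]] [[-127.9  204.8  137.4]] [-127.2  202.5  133.2]
Rup [[ -19.3 -198.4  200.1]] [[ -20.3 -195.3  199.5]] [ -19.7 -198.9  195.9]
Rlo [[-126.4 -202.3  138.3]] [[-125.  -193.5  139.1]] [-127.  -206.1  122.6]
Lout edge [[ 42.8005708  240.54690686 195.56217276]] [[-151.07049928  237.91568686   83.63065826]]
Rin edge [[ 40.02139256  18.60463798 203.19521776]] [[-149.13014582   18.72695443   93.98852616]]
Rout [[  48.9896627  -241.54521857  208.37305094]] [[-163.83637104 -242.57199518   85.49788307]]
hex [[572.7 -25.2  38. ]
 [554.3 -45.6  38. ]
 [473.9  28.3  38. ]
 [497.2  51.4  38. ]]
hex s [[552.8 -39.1  38. ]
 [571.8 -13.1  38. ]
 [497.6  60.7  38. ]]
tape [array([ -65.8, -112.8,   48. ]), array([ -34.5, -165. ,   48. ]), array([ -91.2, -201.1,   48. ]), array([-122.6, -149.2,   48. ])]
tray z32 [[572.3 428.5  32. ]
 [612.9 254.1  32. ]
 [349.4 191.   32. ]
 [309.7 366.1  32. ]]
tray s [[617.7 263.2  32. ]
 [574.7 430.7  32. ]
 [310.6 367.2  32. ]
 [356.1 202.1  32. ]]
key [[491.  344.4   8. ]
 [494.9 321.2   8. ]
 [492.7 270.7   8. ]
 [456.2 307.3   8. ]
 [445.7 331.2   8. ]]
```

```bash
cat >> h.py <<'E'
def state():
    s=readout.read_state(); return R.from_euler("xyz",s["eef_rot"]).as_matrix(),np.array(s["eef_pos"]),s
def frame(xdir,ydir):
    x=xdir/np.linalg.norm(xdir); y=ydir-x*(ydir@x); y/=np.linalg.norm(y)
    return np.c_[x,y,np.cross(x,y)]
def plan(Rt,pt):
    """rotation vector in current tool axes (rad), shift in current axes and in target axes (m)"""
    Rc,pc,s=state()
    rv=R.from_matrix(Rc.T@Rt).as_rotvec()
    print("rv",rv.round(4),"deg",np.degrees(np.linalg.norm(rv)).round(1),"| cur axes m",((pt-pc)@Rc/1000).round(4),"| tgt axes",((pt-pc)@Rt/1000).round(4),"|world mm",(pt-pc).round(1))
def slope(s_x,y,out):  # world point: case x on door plane foot, y, out
    p=np.array([s_x,y,60+(s_x+180)*np.tan(np.pi/6)]); return tow(p+SN*out)
def RS(sign): return frame(-CR@SN,CR@np.array([0,sign,0.]))
E
python3 - <<'E'
from h import *
Rc,pc,s=state(); print(Rc.round(3))
m=np.array([-73,-199,169.5])-SN*35; print(m, slope(m[0],-199,41))
for sg in (1,-1):
  print(sg); plan(RS(sg),slope(m[0],-199,120)); print(RS(sg).round(3))
E
```

```text
[[-0.     0.287 -0.958]
 [ 0.    -0.958 -0.287]
 [-1.    -0.     0.   ]]
[ -55.5        -199.          139.18911087] [ 472.24200861 -333.13117127  167.38715007]
1
rv [-2.6637 -0.1424  0.7138] deg 158.2 | cur axes m [-0.0682 -0.1106 -0.3204] | tgt axes [0.0677 0.2251 0.2536] |world mm [275.3 197.8  68.2]
[[ 0.497  0.103  0.861]
 [-0.051  0.995 -0.089]
 [-0.866  0.     0.5  ]]
-1
rv [0.3847 0.5168 0.1031] deg 37.4 | cur axes m [-0.0682 -0.1106 -0.3204] | tgt axes [ 0.0677 -0.2251 -0.2536] |world mm [275.3 197.8  68.2]
[[ 0.497 -0.103 -0.861]
 [-0.051 -0.995  0.089]
 [-0.866 -0.    -0.5  ]]
```

{"api": "apply_moves", "payload": {"plan": [0, 0, 0, -0.03, -0.02, -0.05, 45, 0, 0, 0, -0.012, -0.02, -0.055, 45, 0, 0, 0, -0.012, -0.02, -0.055, 45, 0, 0, 0, -0.012, -0.02, -0.055, 45, 0.096, 0.129, 0.026, 0, 0, 0, 45], "force": 15}}

```text
clock: 1.27
eef_pos: [346.0, -385.2, 234.4]
eef_rot: [2.987, 1.436, 0.048]
wrist_force: [-0.3, -1.0, -0.0]
finger_gap: 47.2
```

{"api": "apply_moves", "payload": {"plan": [0.096, 0.129, 0.026, 0, 0, 0, 45, 0.096, 0.129, 0.026, 0, 0, 0, 45, 0.096, 0.129, 0.026, 0, 0, 0, 45, 0, 0, 0, 0, 0, 0, 45]}}

```text
clock: 1.78
eef_pos: [339.5, -388.5, 233.3]
eef_rot: [3.14, 1.048, -0.106]
wrist_force: [0.3, -0.5, 0.6]
finger_gap: 42.5
```

```bash
python3 - <<'E'
from h import *
plan(RS(-1),slope(-55.5,-199,60)); print(state()[2]["joints"].round(2))
c=cam("wrist");save(c["image"],"w1.png")
E
```

```text
rv [-0.001   0.0012 -0.0013] deg 0.1 | cur axes m [ 0.1011 -0.0689 -0.0765] | tgt axes [ 0.1012 -0.0687 -0.0764] |world mm [123.3  56.3 -49.5]
[-1.19 -0.03  1.83  0.51  1.13  0.31]
```

View pics/w1.png

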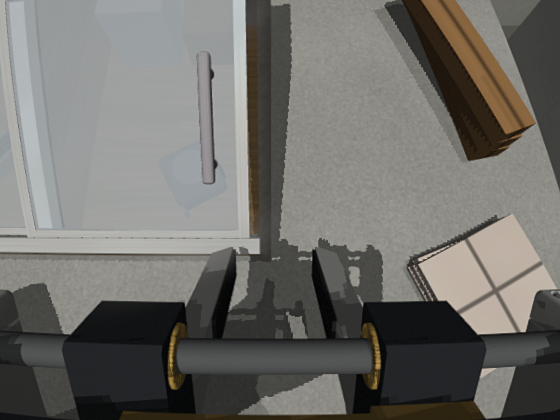

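```bash
python3 - <<'E'
from h import *
c=cam("wrist")
print(onslope(c,[(203,53),(209,183)],41).round(1))
print("door outer edge",onslope(c,[(238,20),(245,230)],14).round(1))
print("track end",onslope(c,[(261,238),(261,252)],16).round(1), onslope(c,[(2,238),(2,252)],16).round(1))
zoom(c,160,0,140,270,2,"w1z.png")
E
```

```text
[[ -22.6 -204.4  198.2]
 [-127.3 -205.   137.8]]
door outer edge [[  21.2 -234.4  192.3]
 [-163.8 -237.4   85.5]]
track end [[-172.3 -255.1   82.9]
 [-186.6 -254.9   74.6]] [[-173.8   51.4   82. ]
 [-189.2   55.6   73.2]]
```

View pics/w1z.png

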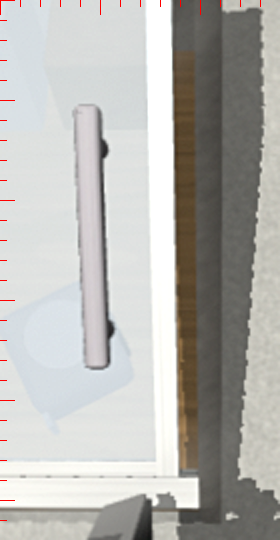

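```bash
sed -i 's/CP=np.array(\[568.3,-143,0\])/CP=np.array([568.3,-146,0])/' h.py; python3 - <<'E'
from h import *
plan(RS(-1),slope(-55.5,-201,70));plan(RS(-1),slope(-55.5,-201,24))
E
```

```text
rv [ 0.0029  0.0026 -0.0011] deg 0.2 | cur axes m [ 0.0912 -0.0639 -0.0758] | tgt axes [ 0.0915 -0.064  -0.0753] |world mm [117.   52.3 -41.6]
rv [ 0.0029  0.0026 -0.0011] deg 0.2 | cur axes m [ 0.1372 -0.0639 -0.0759] | tgt axes [ 0.1375 -0.064  -0.0753] |world mm [139.9  49.9 -81.4]
```

{"api": "apply_moves", "payload": {"plan": [0, 0, 0, 0.03, -0.032, -0.038, 45, 0, 0, 0, 0.03, -0.032, -0.038, 45, 0, 0, 0, 0.03, 0, 0, 45, 0, 0, 0, 0.025, 0, 0, 45, 0, 0, 0, 0.022, 0, 0, 45]}}

```text
clock: 2.5
eef_pos: [482.4, -338.2, 152.2]
eef_rot: [3.137, 1.049, -0.103]
wrist_force: [0.4, -0.2, -0.1]
finger_gap: 42.3
```

{"api": "apply_moves", "payload": {"plan": [0, 0, 0, 0, 0, 0, 0, 0, 0, 0, 0, 0, 0, 0, 0, 0, 0, 0, 0, 0, 0]}}

```text
clock: 2.88
eef_pos: [481.0, -339.1, 153.9]
eef_rot: [3.137, 1.047, -0.106]
wrist_force: [0.9, -0.3, -1.0]
finger_gap: 15.6
```

```bash
python3 - <<'E'
from h import *
Rc,p,s=state();print(tocase(p),s["wrist_force"],s["finger_gap"])
c=cam("wrist");save(c["image"],"w2.png")
E
```

```text
[ -67.01151571 -201.02876011  153.92525791] [ 0.9351256  -0.34347907 -0.96489616] 15.599987894143501
```

View pics/w2.png

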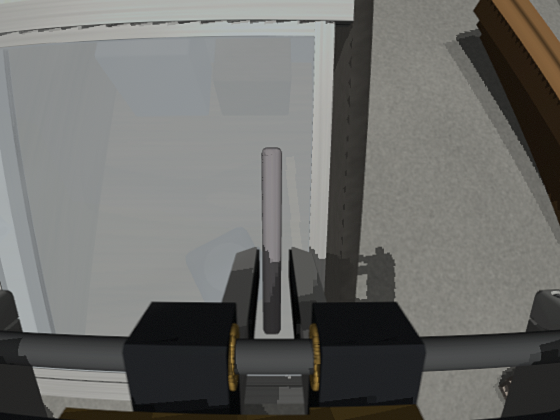

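{"api": "apply_moves", "payload": {"plan": [0, 0, 0, 0, 0, 0, 0, 0, 0, 0, 0, 0.003, 0, 0, 0, 0, 0, 0, 0.003, 0, 0, 0, 0, 0, 0, 0.002, 0, 0]}}

```text
clock: 3.42
eef_pos: [480.0, -347.1, 152.9]
eef_rot: [3.139, 1.048, -0.105]
wrist_force: [0.4, -0.3, 0.3]
finger_gap: 0.6
```

{"api": "apply_moves", "payload": {"plan": [0, 0, 0, 0, 0.002, 0, 0, 0, 0, 0, 0, 0.002, 0, 0, 0, 0, 0, 0, 0, 0, 0]}}

```text
clock: 3.8
eef_pos: [479.6, -350.8, 152.8]
eef_rot: [3.139, 1.048, -0.105]
wrist_force: [0.8, -0.4, 0.1]
finger_gap: 0.3
```

```bash
python3 - <<'E'
from h import *
c=cam("wrist");save(c["image"],"w3.png")
Rc,p,s=state();print(tocase(p), proj(c,[p]))
E
```

```text
[ -67.18336934 -212.80403521  152.82770266] [[272.36072662 240.10712729]]
```

View pics/w3.png

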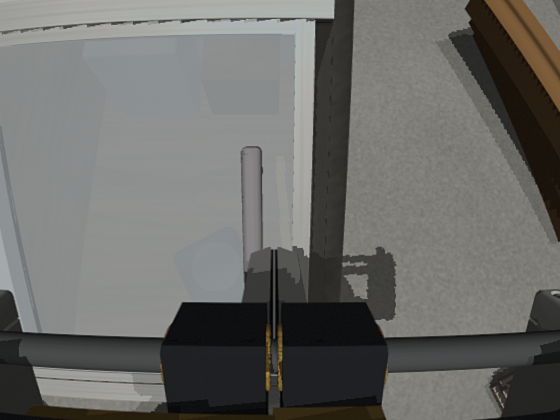

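```bash
python3 - <<'E'
from h import *
c0=cam("wrist")
def mk(p,r):
    T=np.eye(4);T[:3,:3]=R.from_euler("xyz",r).as_matrix();T[:3,3]=p;T=T@c0["T_tool_cam"]
    c=dict(c0);c["R"]=T[:3,:3];c["p"]=T[:3,3];return c
a=mk([339.5,-388.5,233.3],[3.14,1.048,-.106]);b=mk([481,-339.1,153.9],[3.137,1.047,-.106])
# top end of bar
for n,u,v in [("up",(203,53),(272,149)),("lo",(209,183),(272,332))]:
    p,e=tri(a,u,b,v);q=tocase(p);print(n,p,e,q,"out",(q-np.array([-180,0,60]))@SN,"along",(q-np.array([-180,0,60]))@SU)
p,e=tri(a,(261,252),c0,(349,0));print(p,e)
E
```

```text
up [ 527.38206136 -343.58145082  194.60253208] 0.13952707018314522 [ -20.38615651 -200.74140588  194.60253208] out 36.7622904438925 along 205.5309092987746
lo [ 421.331361   -332.91871883  134.49788185] 0.6161445877927886 [-126.9711286  -201.03910266  134.49788185] out 38.00262251201762 along 83.17329069727808
[ 314.2345071  -346.06518717  477.50846399] 85.93760489062598
```

```bash
python3 - <<'E'
from h import *
c=cam("wrist");zoom(c,200,130,130,180,4,"w3z.png",1.2)
print(onslope(c,[(252,148),(252,240)],38))
E
```

```text
[[ -20.90834978 -200.95529127  195.73022754]
 [ -69.78190895 -200.04794071  167.513065  ]]
```

View pics/w3z.png

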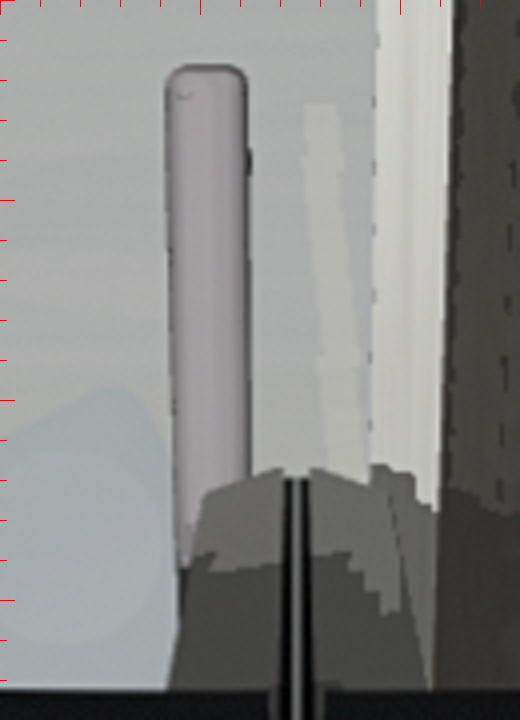

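{"api": "apply_moves", "payload": {"plan": [0, 0, 0, 0.003, 0, 0, 0, 0, 0, 0, 0, 0, 0, 0]}}

```text
clock: 4.2
eef_pos: [481.1, -350.7, 150.0]
eef_rot: [3.14, 1.048, -0.104]
wrist_force: [0.6, 0.6, -0.1]
finger_gap: 0.6
```

{"api": "apply_moves", "payload": {"plan": [0, 0, 0, 0.003, 0, 0, 0, 0, 0, 0, 0, 0, 0, 0]}}

```text
clock: 4.45
eef_pos: [482.6, -350.9, 147.4]
eef_rot: [3.14, 1.048, -0.104]
wrist_force: [-1.1, 0.4, -0.6]
finger_gap: 0.7
```

```bash
python3 - <<'E'
from h import *
print(manip.grip_depth if 'manip' in dir() else __import__('cell').manip.grip_depth)
Rc,p,s=state();q=tocase(p);print(q,(q-np.array([-180,0,60]))@SN,s["wrist_force"])
c=cam("wrist");save(c["image"],"w4.png")
t=cam("top");zoom(t,370,190,90,120,5,"t4.png");t=cam("scene");zoom(t,200,60,130,110,5,"s4.png")
E
```

```text
18.8
[ -64.1586943  -212.66648711  147.37480896] 17.748151354369178 [-1.05370861  0.40102919 -0.5954281 ]
```

View pics/s4.png

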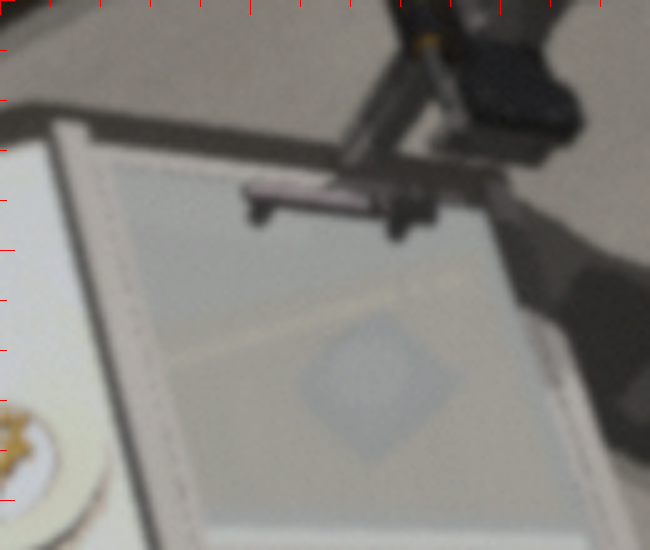

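View pics/w4.png

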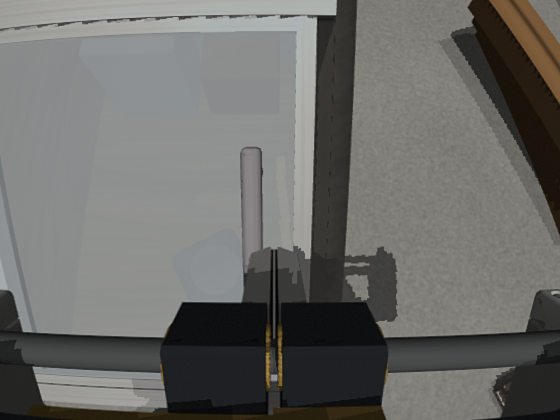

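{"api": "apply_moves", "payload": {"plan": [0, 0, 0, 0, -0.004, 0, 0, 0, 0, 0, 0, -0.004, 0, 0, 0, 0, 0, 0, 0, 0, 0]}}

```text
clock: 4.97
eef_pos: [483.5, -342.7, 147.8]
eef_rot: [3.139, 1.048, -0.104]
wrist_force: [0.1, -0.1, 0.0]
finger_gap: 0.8
```

```bash
python3 - <<'E'
from h import *
Rc,p,s=state();q=tocase(p);print(q,s["wrist_force"])
c=cam("wrist");zoom(c,200,130,130,180,4,"w5z.png",1.2)
E
```

```text
[ -64.13323298 -204.40858466  147.75218764] [ 0.0589747  -0.06999891  0.02452357]
```

View pics/w5z.png

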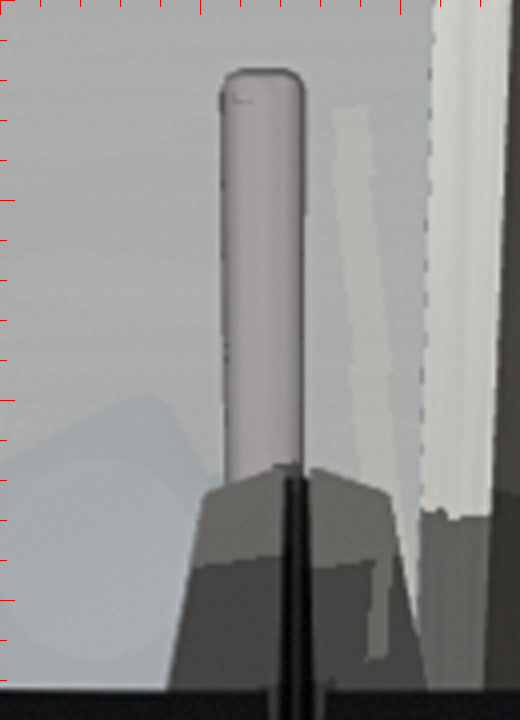

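```bash
python3 - <<'E'
from h import *
Rc,p,s=state()
for n in("scene","top"):
    c=cam(n); q=proj(c,[p,p-20*Rc[:,0],p-40*Rc[:,0]]);print(n,q.round(1))
    x0,y0=(q[0]-[60,50]).astype(int); zoom(c,x0,y0,120,100,5,f"f_{n}.png",1.6); print(x0,y0,((q-[x0,y0])*5).round())
E
```

```text
scene [[264.8 102.2]
 [268.   97.7]
 [271.3  93. ]]
204 52 [[304. 251.]
 [320. 228.]
 [337. 205.]]
top [[414.8 248.3]
 [416.9 251.9]
 [419.  255.6]]
354 198 [[304. 251.]
 [314. 269.]
 [325. 288.]]
```

View pics/f_scene.png

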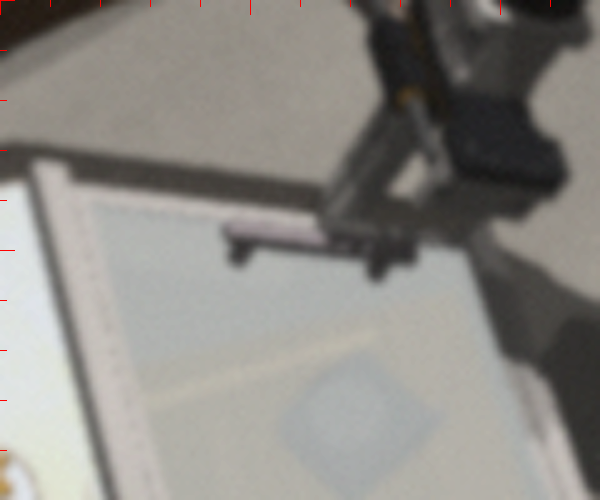

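View pics/f_top.png

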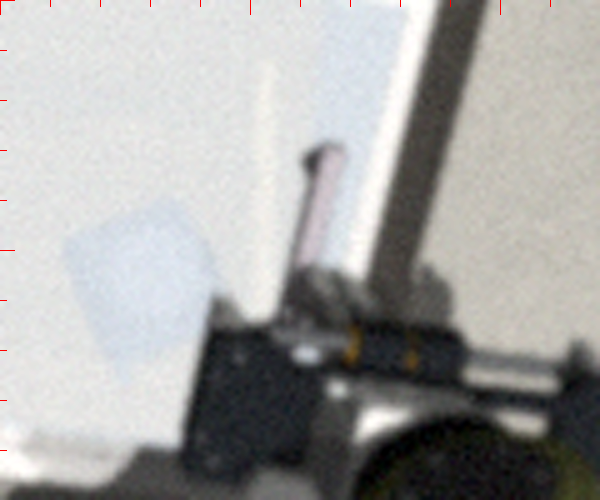

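{"api": "apply_moves", "payload": {"plan": [0, 0, 0, 0.003, 0, 0, 0, 0, 0, 0, 0.003, 0, 0, 0, 0, 0, 0, 0, 0, 0, 0]}}

```text
clock: 5.5
eef_pos: [486.4, -343.3, 142.0]
eef_rot: [3.14, 1.048, -0.104]
wrist_force: [-0.3, -0.1, -0.3]
finger_gap: 0.2
```

{"api": "apply_moves", "payload": {"plan": [0, 0, 0, 0.003, 0, 0, 0, 0, 0, 0, 0, 0, 0, 0]}}

```text
clock: 5.75
eef_pos: [487.9, -343.5, 139.6]
eef_rot: [3.14, 1.048, -0.104]
wrist_force: [0.3, -0.2, 0.7]
finger_gap: 0.5
```

{"api": "apply_moves", "payload": {"plan": [0, 0, 0, 0.003, 0, 0, 0, 0, 0, 0, 0, 0, 0, 0]}}

```text
clock: 6.0
eef_pos: [489.4, -343.6, 137.0]
eef_rot: [3.14, 1.048, -0.104]
wrist_force: [-0.3, -0.1, 0.2]
finger_gap: 0.5
```

{"api": "apply_moves", "payload": {"plan": [0, 0, 0, 0.003, 0, 0, 0, 0, 0, 0, 0, 0, 0, 0]}}

```text
clock: 6.25
eef_pos: [490.7, -344.2, 135.4]
eef_rot: [3.137, 1.047, -0.106]
wrist_force: [-9.5, 1.6, 10.3]
finger_gap: 0.4
```

{"api": "apply_moves", "payload": {"plan": [0, 0, 0, 0.003, 0, 0, 0, 0, 0, 0, 0, 0, 0, 0]}}

```text
clock: 6.5
eef_pos: [491.5, -345.7, 135.0]
eef_rot: [3.131, 1.046, -0.112]
wrist_force: [-38.4, 6.2, 35.0]
finger_gap: 0.6
```

{"api": "apply_moves", "payload": {"plan": [0, 0, 0, 0.002, 0, 0, 0, 0, 0, 0, 0, 0, 0, 0]}}

```text
clock: 6.75
eef_pos: [491.8, -346.8, 134.8]
eef_rot: [3.127, 1.045, -0.116]
wrist_force: [-59.4, 8.1, 54.2]
finger_gap: 0.3
```

```bash
python3 - <<'E'
from h import *
Rc,p,s=state();q=tocase(p);print(q,(q-np.array([-180,0,60]))@SN,s["wrist_force"],s["effort"])
c=cam("wrist");save(c["image"],"w6.png")
E
```

```text
[ -55.41837348 -207.55204401  134.78647287] 2.4761721046469742 [-59.39069974   8.06982022  54.21315943] [ 16.89772725 -16.91565335 -28.32580626   4.85281795  -4.53230068
   0.05350329]
```

View pics/w6.png

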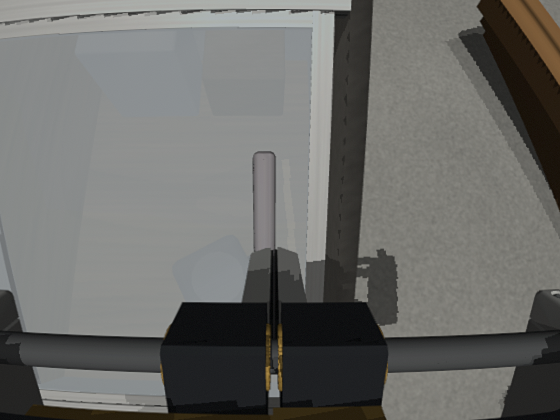

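{"api": "apply_moves", "payload": {"plan": [0, 0, 0, -0.006, 0, 0, 45, 0, 0, 0, -0.02, 0, 0, 45, 0, 0, 0, 0, 0, 0, 45]}}

```text
clock: 7.18
eef_pos: [480.6, -343.3, 153.9]
eef_rot: [3.136, 1.046, -0.108]
wrist_force: [-0.3, 0.4, 0.2]
finger_gap: 27.2
```

```bash
python3 - <<'E'
from h import *
plan(RS(-1),slope(-55.5,-200.5,20-37.5))
c=cam("wrist");save(c["image"],"w7.png")
print(onslope(c,[(264,152)],41))
Rc,p,s=state();q=tocase(p);print(q,(q-np.array([-180,0,60]))@SN)
E
```

```text
rv [ 0.0013 -0.001  -0.0023] deg 0.2 | cur axes m [ 0.0423 -0.0048  0.0011] | tgt axes [ 0.0423 -0.0047  0.0011] |world mm [ 20.6   2.6 -37.2]
[[ -23.66812943 -200.41650702  197.60096963]]
[ -66.99765294 -204.93984863  152.97081015] 24.013909874782094
```

View pics/w7.png

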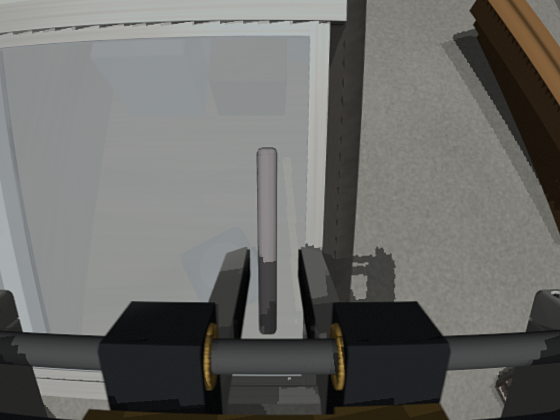

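{"api": "apply_moves", "payload": {"plan": [0, 0, 0, 0.012, -0.0045, 0, 45, 0, 0, 0, 0.014, 0, 0, 45, 0, 0, 0, 0.014, 0, 0, 45, 0, 0, 0, 0, 0, 0, 0, 0, 0, 0, 0, 0, 0, 0]}}

```text
clock: 7.85
eef_pos: [500.8, -340.4, 118.2]
eef_rot: [3.139, 1.048, -0.104]
wrist_force: [-0.1, -0.2, -0.4]
finger_gap: 25.3
```

{"api": "apply_moves", "payload": {"plan": [0, 0, 0, 0, 0, 0, 0, 0, 0, 0, 0, 0, 0, 0]}}

```text
clock: 8.1
eef_pos: [500.8, -340.6, 118.7]
eef_rot: [3.138, 1.047, -0.106]
wrist_force: [-0.7, -1.1, 1.1]
finger_gap: 11.9
```

Gripped the bar (11.9 mm). Now slide it shut to -y.

{"api": "apply_moves", "payload": {"plan": [0, 0, 0, 0, 0.004, 0, 0, 0, 0, 0, 0, 0.004, 0, 0, 0, 0, 0, 0, 0, 0, 0]}}

```text
clock: 8.48
eef_pos: [499.9, -349.2, 118.6]
eef_rot: [3.138, 1.047, -0.107]
wrist_force: [-3.3, -0.4, 4.5]
finger_gap: 11.6
```

{"api": "apply_moves", "payload": {"plan": [0, 0, 0, 0, 0.002, 0, 0, 0, 0, 0, 0, 0.001, 0, 0, 0, 0, 0, 0, 0, 0, 0]}}

```text
clock: 8.85
eef_pos: [499.7, -350.8, 118.6]
eef_rot: [3.142, 1.048, -0.102]
wrist_force: [-4.2, 8.9, 9.7]
finger_gap: 12.0
```

{"api": "apply_moves", "payload": {"plan": [0, 0, 0, 0, 0.002, 0, 0, 0, 0, 0, 0, 0.001, 0, 0, 0, 0, 0, 0, 0, 0, 0]}}

```text
clock: 9.22
eef_pos: [499.7, -350.6, 118.3]
eef_rot: [-3.131, 1.049, -0.089]
wrist_force: [-5.7, 28.6, 18.3]
finger_gap: 11.5
```

{"api": "apply_moves", "payload": {"plan": [0, 0, 0, 0, -0.004, 0, 0, 0, 0, 0, 0, 0, 0, 45, 0, 0, 0, 0, 0, 0, 45, 0, 0, 0, -0.06, 0, 0, 45, 0, 0, 0, -0.06, 0, 0, 45]}}

```text
clock: 9.85
eef_pos: [439.1, -343.9, 222.7]
eef_rot: [3.141, 1.049, -0.103]
wrist_force: [0.2, -0.4, 0.1]
finger_gap: 42.5
```

```bash
python3 - <<'E'
from h import *
print(tocase([499.7,-350.7,118.5]))
c=cam("wrist");save(c["image"],"w8.png")
print(onslope(c,[(203,53),(209,183)],41).round(1))
Rc,p,s=state();q=tocase(p);print(q,(q-np.array([-180,0,60]))@SN)
E
```

```text
[ -47.18959333 -210.66844159  118.5       ]
[[  34.3 -157.2  231.1]
 [ -52.9 -157.7  180.7]]
[-108.78683295 -211.68807725  230.6515062 ] 112.18195604073462
```

View pics/w8.png

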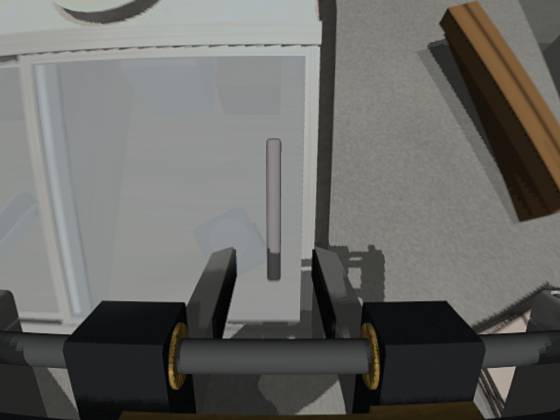

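{"api": "apply_moves", "payload": {"plan": [0, 0, 0, 0, -0.055, 0, 45, 0, 0, 0, 0, -0.06, 0, 45, 0, 0, 0, 0, -0.06, 0, 45, 0, 0, 0, 0, -0.06, 0, 45, 0, 0, 0, 0, -0.06, 0, 45]}}

```text
clock: 10.52
eef_pos: [470.3, -49.1, 222.2]
eef_rot: [3.139, 1.046, -0.105]
wrist_force: [0.4, -0.6, 0.1]
finger_gap: 42.2
```

{"api": "apply_moves", "payload": {"plan": [0, 0, 0, 0, -0.06, 0, 45, 0, 0, 0, 0, -0.055, 0, 45, 0, 0, 0, 0, 0, 0, 45, 0, 0, 0, 0, 0, 0, 45]}}

```text
clock: 11.02
eef_pos: [482.1, 63.6, 221.5]
eef_rot: [3.139, 1.048, -0.104]
wrist_force: [-0.3, -0.6, -0.2]
finger_gap: 42.3
```

```bash
python3 - <<'E'
from h import *
c=cam("wrist");save(c["image"],"w9.png")
plan(RS(-1),slope(-55.5,204.5,22-37.5))
Rc,p,s=state();q=tocase(p);print(q,(q-np.array([-180,0,60]))@SN)
E
```

```text
rv [ 0.0002  0.0008 -0.0015] deg 0.1 | cur axes m [ 0.119  -0.0058 -0.    ] | tgt axes [ 1.19e-01 -5.70e-03  1.00e-04] |world mm [  59.7   -0.5 -103.1]
[-107.18847081  198.84221318  221.56035881] 103.5096103790803
```

View pics/w9.png

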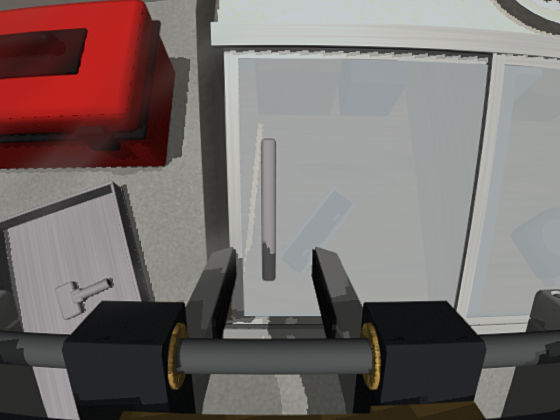

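{"api": "apply_moves", "payload": {"plan": [0, 0, 0, 0.04, -0.0045, 0, 45, 0, 0, 0, 0.04, 0, 0, 45, 0, 0, 0, 0.025, 0, 0, 45, 0, 0, 0, 0.013, 0, 0, 45, 0, 0, 0, 0, 0, 0, 0]}}

```text
clock: 11.7
eef_pos: [541.2, 61.0, 119.2]
eef_rot: [3.139, 1.049, -0.107]
wrist_force: [-1.0, 0.2, 0.4]
finger_gap: 35.7
```

{"api": "apply_moves", "payload": {"plan": [0, 0, 0, 0, 0, 0, 0, 0, 0, 0, 0, 0, 0, 0]}}

```text
clock: 11.95
eef_pos: [541.3, 62.1, 120.5]
eef_rot: [3.14, 1.046, -0.104]
wrist_force: [0.7, 0.2, 0.7]
finger_gap: 15.7
```

{"api": "apply_moves", "payload": {"plan": [0, 0, 0, 0, 0, 0, 0, 0, 0, 0, 0, 0.01, 0, 0, 0, 0, 0, 0, 0.02, 0, 0, 0, 0, 0, 0, 0.03, 0, 0, 0, 0, 0, 0, 0.03, 0, 0]}}

```text
clock: 12.58
eef_pos: [532.1, -27.7, 120.4]
eef_rot: [3.14, 1.046, -0.103]
wrist_force: [2.8, 3.5, -0.8]
finger_gap: 11.8
```

{"api": "apply_moves", "payload": {"plan": [0, 0, 0, 0, 0.03, 0, 0, 0, 0, 0, 0, 0.03, 0, 0, 0, 0, 0, 0, 0.018, 0, 0, 0, 0, 0, 0, 0.007, 0, 0, 0, 0, 0, 0, 0, 0, 0]}}

```text
clock: 13.2
eef_pos: [523.4, -112.4, 120.3]
eef_rot: [3.138, 1.047, -0.106]
wrist_force: [-5.6, -1.7, 6.3]
finger_gap: 11.6
```

```bash
python3 - <<'E'
from h import *
Rc,p,s=state();q=tocase(p);print(q,(q-np.array([-180,0,60]))@SN,s["wrist_force"])
E
```

```text
[-48.13939112  28.78385053 120.25340025] -13.749329165184006 [-5.60033142 -1.73582683  6.33358251]
```

{"api": "apply_moves", "payload": {"plan": [0, 0, 0, 0, 0, 0, 45, 0, 0, 0, 0, 0, 0, 45, 0, 0, 0, -0.05, 0, 0, 70, 0, 0, 0, -0.06, 0, 0, 70, 0, 0, 0, -0.04, -0.05, 0, 70]}}

```text
clock: 13.82
eef_pos: [453.3, -57.6, 251.0]
eef_rot: [3.138, 1.046, -0.112]
wrist_force: [0.5, 0.5, -0.9]
finger_gap: 58.6
```

{"api": "apply_moves", "payload": {"plan": [0, 0, 0, 0, -0.06, 0, 70, 0, 0, 0, 0, 0, 0, 70, 0, 0, 0, 0, 0, 0, 70]}}

```text
clock: 14.2
eef_pos: [460.2, 3.0, 248.3]
eef_rot: [3.138, 1.049, -0.104]
wrist_force: [-1.2, -0.5, -0.9]
finger_gap: 65.9
```

```bash
python3 - <<'E'
from h import *
c=cam("wrist");save(c["image"],"w10.png")
t=cam("top");zoom(t,200,150,140,150,4,"t10.png")
np.save("w10.npy",np.r_[readout.read_state()["eef_pos"],readout.read_state()["eef_rot"]])
E
```

```text
(no output)
```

View pics/w10.png

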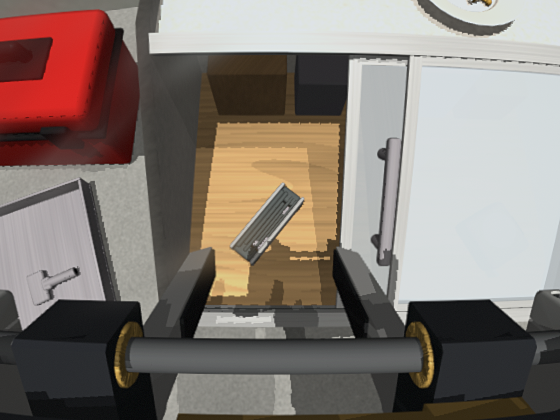

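View pics/t10.png

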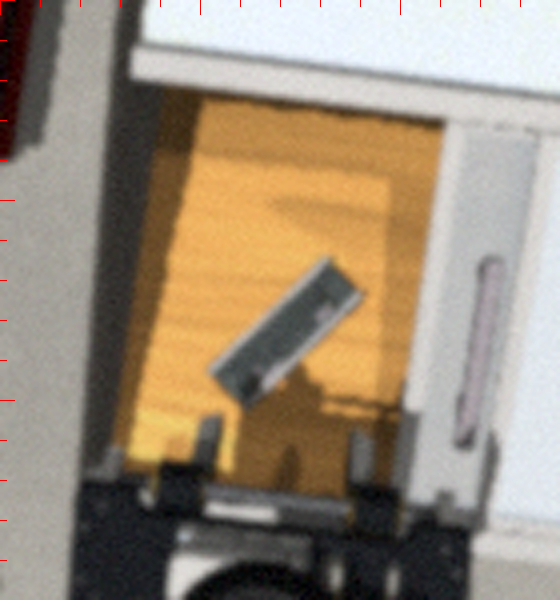

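```bash
python3 - <<'E'
from h import *
c=cam("wrist");zoom(c,215,170,100,110,6,"w10z.png",1.2)
E
```

```text
(no output)
```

View pics/w10z.png

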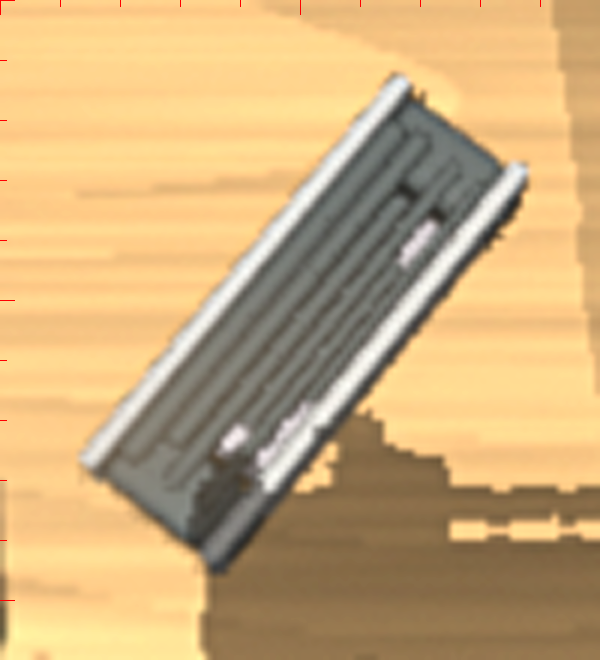

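```bash
python3 - <<'E'
from h import *
c=cam("wrist");t=cam("top")
P=[(398,75),(525,168),(218,568),(82,462)]
W=onz(c,[(215+x/6,170+y/6) for x,y in P],38);print(W.round(1),W.mean(0))
Q=[(330,257),(366,292),(250,410),(208,372)]
V=onz(t,[(200+x/4,150+y/4) for x,y in Q],38);print(V.round(1),V.mean(0))
for A in(W,V):
    d=(A[0]+A[1]-A[2]-A[3])/2;print(np.linalg.norm(d),np.degrees(np.arctan2(d[1],d[0])),np.linalg.norm((A[0]+A[3]-A[1]-A[2])/2),tocase(A.mean(0)))
print("fingertips in top view: TCP-37.5 expect")
E
```

```text
[[574.4 -22.2  38. ]
 [550.  -47.6  38. ]
 [469.7  27.6  38. ]
 [495.1  54.3  38. ]] [522.31508053   3.02162029  38.        ]
[[576.1 -23.8  38. ]
 [553.  -48.3  38. ]
 [472.6  26.9  38. ]
 [497.1  55.3  38. ]] [524.69474975   2.54936896  38.        ]
110.03441655947329 -43.538188569667476 36.05548842713804 [-61.06330933 143.5037574   38.        ]
110.91372948724953 -44.084391271325046 35.56815576793472 [-58.64769598 143.27868167  38.        ]
fingertips in top view: TCP-37.5 expect
```

```bash
cat >> h.py <<'E'
DX=37.5
def RT(yaw_deg,a_deg):
    th=np.radians(yaw_deg);a=np.radians(a_deg)
    h=np.array([np.cos(th),np.sin(th),0]); n=-np.array([-h[1],h[0],0])
    return frame(np.sin(a)*h-np.cos(a)*np.array([0,0,1.]),n)
E
python3 - <<'E'
from h import *
tip=np.array([523.3,2.8,18])
for a in(0,10,15,20,25,30):
    Rt=RT(-43.8,a); print(a)
    for sy in(-1,1):
        for sz in(-1,1):
            q=tocase(tip+Rt@np.array([-97,sy*88.5,sz*37.5])); print("   case",q.round(0),"out",round((q-np.array([-180,0,60]))@SN))
plan(RT(-43.8,20),tip+DX*RT(-43.8,20)[:,0])
E
```

```text
0
   case [ 24. 190. 115.] out -54
   case [-35. 236. 115.] out -25
   case [-85.  51. 115.] out 0
   case [-144.   97.  115.] out 30
10
   case [ 10. 201. 120.] out -43
   case [-48. 246. 107.] out -25
   case [-99.  61. 120.] out 11
   case [-157.  107.  107.] out 29
15
   case [  3. 206. 121.] out -38
   case [-54. 251. 102.] out -27
   case [-106.   67.  121.] out 16
   case [-163.  111.  102.] out 28
20
   case [ -4. 212. 122.] out -34
   case [-60. 255.  96.] out -29
   case [-113.   72.  122.] out 20
   case [-168.  116.   96.] out 26
25
   case [-11. 218. 122.] out -31
   case [-65. 259.  90.] out -32
   case [-120.   78.  122.] out 23
   case [-174.  120.   90.] out 23
30
   case [-18. 223. 121.] out -28
   case [-70. 263.  83.] out -35
   case [-127.   83.  121.] out 26
   case [-178.  123.   83.] out 19
rv [ 0.599  -0.1674  0.2775] deg 39.0 | cur axes m [ 0.2665 -0.0003  0.0695] | tgt axes [ 0.2693 -0.0445  0.0369] |world mm [  72.3   -7.7 -265.6]
```

```bash
python3 - <<'E'
from h import *
Rt=RT(-43.8,6); tip=np.array([523.3,2.8,21])
for sy in(-1,1):
    for sz in(-1,1):
        q=tocase(tip+Rt@np.array([-97,sy*88.5,sz*37.5])); print("   case",q.round(0),"out",round((q-np.array([-180,0,60]))@SN))
Rc,p,s=state();rv=R.from_matrix(Rc.T@Rt).as_rotvec();print(rv/5,np.degrees(np.linalg.norm(rv))/5,s["joints"])
plan(Rt,tip+DX*Rt[:,0])
E
```

```text
case [ 16. 197. 121.] out -45
   case [-43. 242. 114.] out -22
   case [-93.  57. 121.] out 10
   case [-152.  103.  114.] out 32
[ 0.12640499 -0.08054359  0.0407214 ] 8.899074053736026 [-0.06043635 -0.31207317  2.03723237 -0.0300035   0.89478724  1.62766962]
rv [ 0.632  -0.4027  0.2036] deg 44.5 | cur axes m [ 0.2621 -0.0058  0.0752] | tgt axes [ 0.2683 -0.0445 -0.0206] |world mm [  65.8   -1.5 -264.7]
```

{"api": "apply_moves", "payload": {"plan": [0.1264, -0.0805, 0.0407, 0, 0, 0, 62, 0.1264, -0.0805, 0.0407, 0, 0, 0, 62, 0.1264, -0.0805, 0.0407, 0, 0, 0, 62, 0.1264, -0.0805, 0.0407, 0, 0, 0, 62, 0.1264, -0.0805, 0.0407, 0, 0, 0, 62]}}

```text
clock: 15.08
eef_pos: [460.4, 2.2, 248.6]
eef_rot: [3.136, 1.468, -0.773]
wrist_force: [-0.3, 0.5, -0.7]
finger_gap: 58.3
```

```bash
python3 - <<'E'
from h import *
Rt=RT(-43.8,6); tip=np.array([523.3,2.8,21])
plan(Rt,tip+DX*Rt[:,0]);print(state()[2]["joints"])
E
```

```text
rv [-0.003   0.0022 -0.0009] deg 0.2 | cur axes m [ 0.2685 -0.0443 -0.0214] | tgt axes [ 0.2685 -0.044  -0.0209] |world mm [  65.7   -2.1 -264.9]
[-0.02833602 -0.00784663  1.6891024  -0.07059654  1.38528778  2.3203872 ]
```

{"api": "apply_moves", "payload": {"plan": [0, 0, 0, 0.03, -0.022, -0.0105, 62, 0, 0, 0, 0.04, -0.022, -0.0105, 62, 0, 0, 0, 0.04, 0, 0, 62, 0, 0, 0, 0.03, 0, 0, 62, 0, 0, 0, 0, 0, 0, 62]}}

```text
clock: 15.7
eef_pos: [515.4, 9.3, 109.8]
eef_rot: [3.119, 1.469, -0.786]
wrist_force: [0.8, 0.0, 0.7]
finger_gap: 58.2
```

```bash
python3 - <<'E'
from h import *
Rt=RT(-43.8,6); tip=np.array([523.3,2.8,21])
plan(Rt,tip+DX*Rt[:,0])
c=cam("wrist");save(c["image"],"w11.png")
E
```

```text
rv [ 0.0012  0.0026 -0.0022] deg 0.2 | cur axes m [ 0.1269 -0.001  -0.0012] | tgt axes [ 0.1269 -0.0007 -0.0008] |world mm [  10.7   -9.2 -126.1]
```

View pics/w11.png

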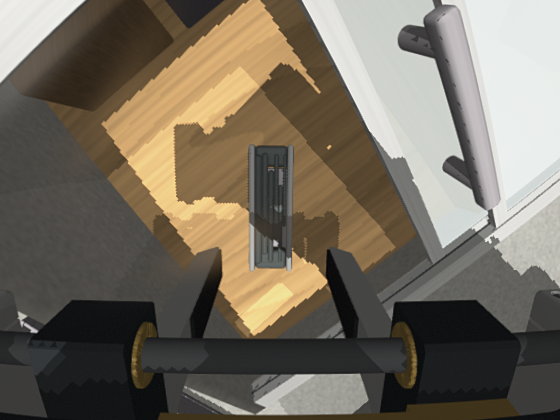

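{"api": "apply_moves", "payload": {"plan": [0, 0, 0, 0.035, -0.001, -0.001, 62, 0, 0, 0, 0.035, 0, 0, 62, 0, 0, 0, 0.025, 0, 0, 62, 0, 0, 0, 0.01, 0, 0, 62, 0, 0, 0, 0, 0, 0, 62]}}

```text
clock: 16.38
eef_pos: [526.4, 2.6, 8.2]
eef_rot: [-3.131, 1.465, -0.752]
wrist_force: [-0.6, 0.1, -0.8]
finger_gap: 58.0
```

```bash
python3 - <<'E'
from h import *
Rt=RT(-43.8,6); tip=np.array([523.3,2.8,21])
plan(Rt,tip+DX*Rt[:,0])
c=cam("wrist");save(c["image"],"w12.png")
E
```

```text
rv [ 0.0022 -0.0012  0.0014] deg 0.2 | cur axes m [0.0245 0.002  0.0011] | tgt axes [0.0245 0.002  0.0011] |world mm [ -0.3  -2.5 -24.5]
```

View pics/w12.png

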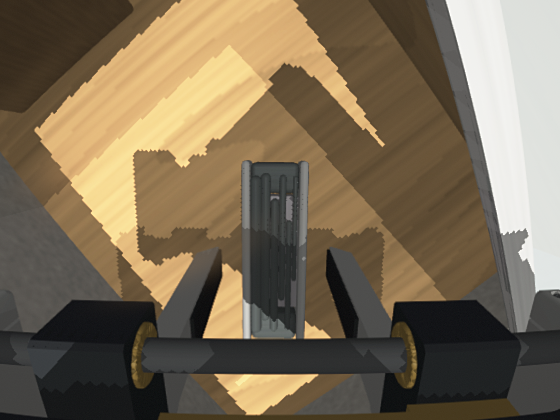

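{"api": "apply_moves", "payload": {"plan": [0, 0, 0, 0.012, 0.001, 0.001, 62, 0, 0, 0, 0.006, 0, 0, 62, 0, 0, 0, 0, 0, 0, 62]}}

```text
clock: 16.8
eef_pos: [525.6, 1.4, -11.2]
eef_rot: [3.141, 1.466, -0.763]
wrist_force: [-0.1, 0.7, 1.4]
finger_gap: 58.6
```

{"api": "apply_moves", "payload": {"plan": [0, 0, 0, 0.004, 0, 0, 62, 0, 0, 0, 0.003, 0, 0, 62, 0, 0, 0, 0, 0, 0, 62]}}

```text
clock: 17.18
eef_pos: [526.3, 0.9, -17.9]
eef_rot: [-3.139, 1.466, -0.759]
wrist_force: [0.2, 0.5, 0.6]
finger_gap: 58.1
```

```bash
python3 - <<'E'
from h import *
c=cam("wrist");save(c["image"],"w13.png");print(state()[1:])
E
```

```text
(array([526.37077816,   0.89338705, -17.71697579]), {'clock': 17.225, 'joints': array([-0.02680355,  0.44331804,  1.81429995, -0.0970336 ,  0.80792246,
        2.37029873]), 'qd': array([ 0.0001251 , -0.00360901, -0.0010967 , -0.0003515 ,  0.00064083,
       -0.00091402]), 'effort': array([-1.75877562e-02, -5.26424146e+01, -2.68321270e+01, -1.76768918e-01,
       -2.85113649e-01,  3.45087734e-03]), 'eef_pos': array([526.37077816,   0.89338705, -17.71697579]), 'eef_rot': array([-3.13725769,  1.46567702, -0.75756079]), 'wrist_force': array([0.32969686, 0.62417079, 0.95000456]), 'moment': array([ 0.11557363,  0.0434615 , -0.002645  ]), 'finger_gap': 58.63750286137742})
```

View pics/w13.png

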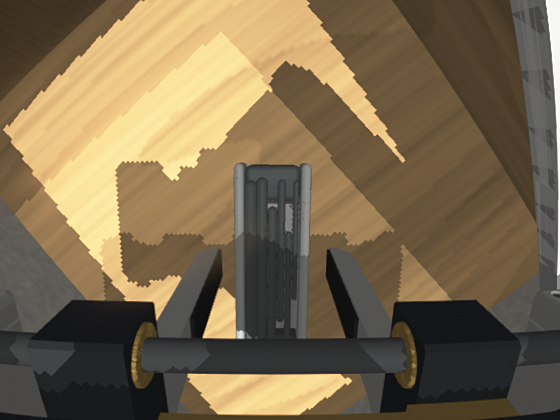

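{"api": "apply_moves", "payload": {"plan": [0, 0, 0, 0, 0, 0, 0, 0, 0, 0, 0, 0, 0, 0, 0, 0, 0, 0, 0, 0, 0, 0, 0, 0, 0, 0, 0, 0], "force": 35}}

```text
clock: 17.73
eef_pos: [526.5, 0.9, -17.5]
eef_rot: [-3.135, 1.465, -0.755]
wrist_force: [0.9, 0.2, 0.5]
finger_gap: 38.0
```

Gripped at 38.0 mm, which is the set's width. Lifting slowly along the tool axis.

{"api": "apply_moves", "payload": {"plan": [0, 0, 0, -0.005, 0, 0, 0, 0, 0, 0, -0.01, 0, 0, 0, 0, 0, 0, -0.02, 0, 0, 0, 0, 0, 0, -0.03, 0, 0, 0, 0, 0, 0, -0.03, 0, 0, 0]}}

```text
clock: 18.35
eef_pos: [518.8, 7.8, 78.2]
eef_rot: [-3.137, 1.466, -0.757]
wrist_force: [-0.6, -0.3, -2.7]
finger_gap: 37.8
```

{"api": "apply_moves", "payload": {"plan": [0, 0, 0, -0.04, 0, 0, 0, 0, 0, 0, -0.05, 0, 0, 0, 0, 0, 0, -0.05, 0, 0, 0, 0, 0, 0, -0.05, 0, 0, 0, 0, 0, 0, 0, 0, 0, 0]}}

```text
clock: 18.98
eef_pos: [505.4, 21.7, 269.9]
eef_rot: [-3.093, 1.461, -0.714]
wrist_force: [0.1, 0.1, -3.0]
finger_gap: 37.7
```

```bash
python3 - <<'E'
from h import *
c=cam("wrist");save(c["image"],"w14.png");s=state();print(s[1],s[2]["joints"].round(2),s[2]["wrist_force"])
# tray corners, key from earlier top view
t=cam("top");zoom(t,100,180,120,140,4,"t14.png")
E
```

```text
[504.68658122  21.54988931 267.0703695 ] [ 0.01  0.09  1.55 -0.07  1.43  2.36] [ 0.19719563  0.0777916  -4.11129301]
```

View pics/w14.png

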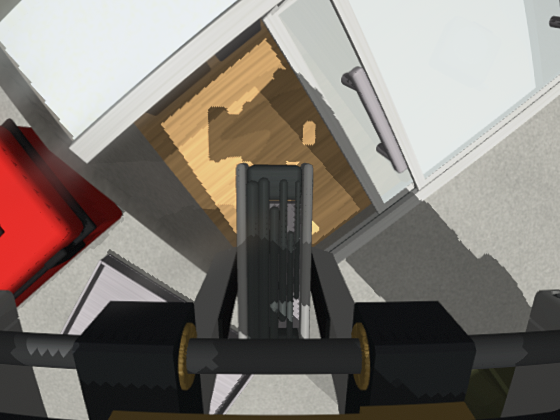

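View pics/t14.png

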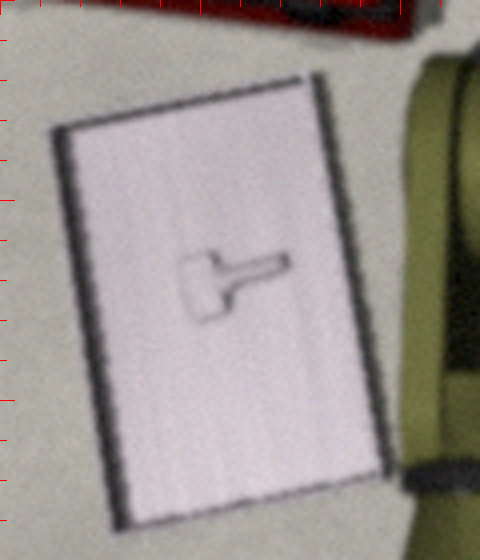

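```bash
python3 - <<'E'
from h import *
Rt=RT(103.5,6);Rc,p,s=state()
print("z in tool",Rc[2], "ang",np.degrees(np.arctan2(Rt[1,1],Rt[0,1])),np.degrees(np.arctan2(Rc[1,1],Rc[0,1])))
print(Rc[2]*np.radians(147.3)/14)
E
```

```text
z in tool [-9.94502533e-01 -2.63383273e-04 -1.04712193e-01] ang 13.499999999999995 -133.64608104936224
[-1.82624051e-01 -4.83660109e-05 -1.92286738e-02]
```

{"api": "apply_moves", "payload": {"plan": [-0.1826, 0, -0.0192, 0, 0, 0, 0, -0.1826, 0, -0.0192, 0, 0, 0, 0, -0.1826, 0, -0.0192, 0, 0, 0, 0, -0.1826, 0, -0.0192, 0, 0, 0, 0, -0.1826, 0, -0.0192, 0, 0, 0, 0]}}

```text
clock: 19.7
eef_pos: [503.9, 21.4, 263.8]
eef_rot: [-3.136, 1.468, 0.167]
wrist_force: [0.1, -0.2, -3.0]
finger_gap: 38.0
```

{"api": "apply_moves", "payload": {"plan": [-0.1826, 0, -0.0192, 0, 0, 0, 0, -0.1826, 0, -0.0192, 0, 0, 0, 0, -0.1826, 0, -0.0192, 0, 0, 0, 0, -0.1826, 0, -0.0192, 0, 0, 0, 0, -0.1826, 0, -0.0192, 0, 0, 0, 0]}}

```text
clock: 20.32
eef_pos: [503.9, 21.3, 263.9]
eef_rot: [-3.118, 1.467, 1.103]
wrist_force: [0.3, -0.4, -2.4]
finger_gap: 37.4
```

{"api": "apply_moves", "payload": {"plan": [-0.1826, 0, -0.0192, 0, 0, 0, 0, -0.1826, 0, -0.0192, 0, 0, 0, 0, -0.1826, 0, -0.0192, 0, 0, 0, 0, -0.1826, 0, -0.0192, 0, 0, 0, 0]}}

```text
clock: 20.82
eef_pos: [504.0, 21.3, 263.9]
eef_rot: [-3.119, 1.465, 1.837]
wrist_force: [-0.3, 0.2, -3.7]
finger_gap: 38.0
```

```bash
python3 - <<'E'
from h import *
Rt=RT(103.5,6);h=np.array([np.cos(np.radians(103.5)),np.sin(np.radians(103.5)),0])
tgt=np.array([380.4,292.2,-25.6])+3.6*h
plan(Rt,tgt+[0,0,200]);print(state()[2]["joints"].round(2),tgt)
E
```

```text
rv [ 0.0076 -0.0009  0.0032] deg 0.5 | cur axes m [ 0.1204 -0.0544 -0.2852] | tgt axes [ 0.1199 -0.057  -0.2849] |world mm [-124.5  274.4  -89.5]
[-0.09  0.16  1.48  0.1   1.54 -0.34] [379.55959669 295.70053171 -25.6       ]
```

{"api": "apply_moves", "payload": {"plan": [0, 0, 0, 0.005, -0.011, -0.057, 0, 0, 0, 0, 0.005, -0.011, -0.057, 0, 0, 0, 0, 0.02, -0.011, -0.057, 0, 0, 0, 0, 0.03, -0.011, -0.057, 0, 0, 0, 0, 0.03, -0.011, -0.057, 0]}}

```text
clock: 21.45
eef_pos: [382.7, 289.3, 205.8]
eef_rot: [-3.126, 1.467, 1.824]
wrist_force: [0.4, -0.4, -2.7]
finger_gap: 38.0
```

{"api": "apply_moves", "payload": {"plan": [0.008, -0.001, 0.003, 0.03, 0, 0, 0, 0, 0, 0, 0, 0, 0, 0, 0, 0, 0, 0, 0, 0, 0]}}

```text
clock: 21.82
eef_pos: [384.1, 290.8, 178.7]
eef_rot: [3.115, 1.467, 1.773]
wrist_force: [-0.3, 0.4, -2.9]
finger_gap: 37.7
```

```bash
python3 - <<'E'
from h import *
Rt=RT(103.5,6)
tgt=np.array([379.6,295.7,-25.6]);plan(Rt,tgt)
c=cam("wrist");save(c["image"],"w15.png")
t=cam("scene");zoom(t,290,260,150,140,4,"s15.png")
E
```

```text
rv [-0.0065  0.0011 -0.0035] deg 0.4 | cur axes m [ 0.2038 -0.0038  0.0154] | tgt axes [ 0.2038 -0.0032  0.0156] |world mm [  -4.5    4.9 -204.3]
```

View pics/w15.png

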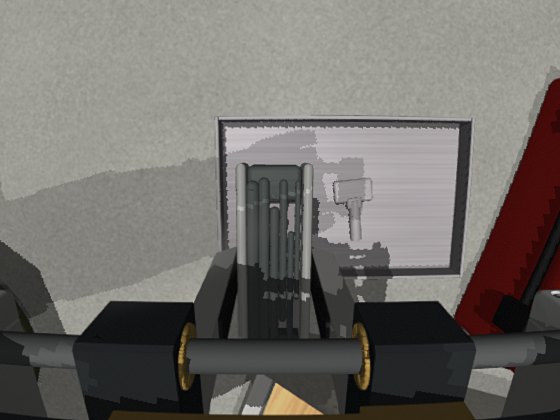

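View pics/s15.png

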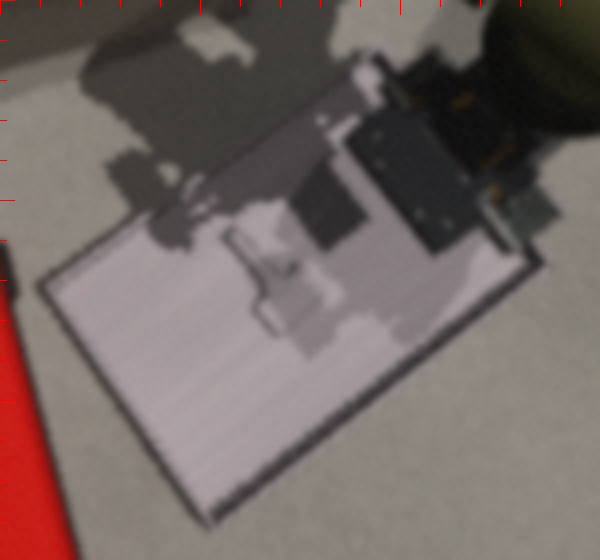

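```bash
python3 - <<'E'
from h import *
c=cam("wrist")
W=onz(c,[(218,118),(472,120),(462,276)],32);print(W.round(1))
u=(W[1]-W[0]);print(np.linalg.norm(u),np.arctan2(u[1],u[0]),np.linalg.norm(W[2]-W[1]),"ctr",(W[0]+W[2])/2)
th=np.arctan2(u[1],u[0]);ctr=((W[0]+W[2])/2)[:2]
K=onz(c,[(333,190),(372,190),(355,240),(334,178),(372,178)],8)[:,:2]
M=np.array([[np.cos(th),np.sin(th)],[-np.sin(th),np.cos(th)]])
print("key",((K-ctr)@M.T).round(1)); print("hex tgt",M@(np.array([380.4,292.2])-ctr))
E
```

```text
[[306.7 369.5  32. ]
 [572.3 431.9  32. ]
 [615.5 261.4  32. ]]
272.77084501481505 0.2307446929565477 175.88254219181164 ctr [461.12491284 315.46639791  32.        ]
key [[-11.8   9.5]
 [ 33.5   9.4]
 [ 15.8 -49.6]
 [-10.9  23.2]
 [ 33.   23.2]]
hex tgt [-83.90649251  -4.18776066]
```

{"api": "apply_moves", "payload": {"plan": [-0.0065, 0.001, -0.0035, 0.05, -0.002, 0.008, 0, 0, 0, 0, 0.055, -0.0015, 0.0075, 0, 0, 0, 0, 0.045, 0, 0, 0, 0, 0, 0, 0.025, 0, 0, 0, 0, 0, 0, 0, 0, 0, 0]}}

```text
clock: 22.6
eef_pos: [379.4, 292.7, 1.8]
eef_rot: [-3.12, 1.467, 1.829]
wrist_force: [0.3, -0.4, -2.1]
finger_gap: 37.8
```

```bash
python3 - <<'E'
from h import *
Rt=RT(103.5,6)
tgt=np.array([379.6,295.7,-25.6]);plan(Rt,tgt);print(state()[2]["wrist_force"])
c=cam("wrist");save(c["image"],"w16.png")
E
```

```text
rv [0.     0.0007 0.0023] deg 0.1 | cur axes m [0.0275 0.001  0.    ] | tgt axes [0.0275 0.0009 0.    ] |world mm [  0.2   3.  -27.4]
[ 0.2654284  -0.36175889 -2.12677073]
```

View pics/w16.png

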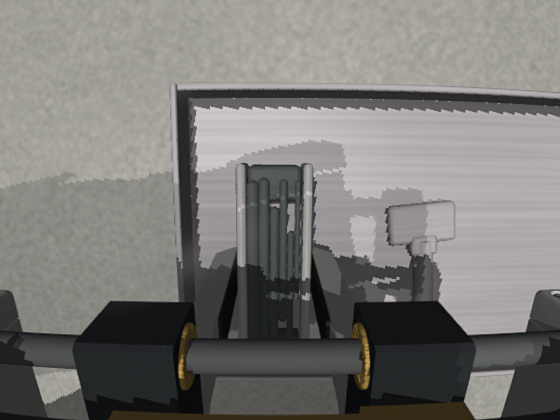

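{"api": "apply_moves", "payload": {"plan": [0, 0, 0, 0.012, 0, 0, 0, 0, 0, 0, 0.008, 0, 0, 0, 0, 0, 0, 0.003, 0, 0, 0, 0, 0, 0, 0, 0, 0, 0]}}

```text
clock: 23.15
eef_pos: [379.2, 295.6, -20.3]
eef_rot: [3.142, 1.466, 1.807]
wrist_force: [0.2, -0.0, -2.4]
finger_gap: 37.9
```

{"api": "apply_moves", "payload": {"plan": [0, 0, 0, 0.002, 0, 0, 0, 0, 0, 0, 0.001, 0, 0, 0, 0, 0, 0, 0, 0, 0, 0]}}

```text
clock: 23.52
eef_pos: [379.1, 295.9, -23.3]
eef_rot: [3.141, 1.466, 1.807]
wrist_force: [-0.5, 0.4, -2.1]
finger_gap: 37.5
```

{"api": "apply_moves", "payload": {"plan": [0, 0, 0, 0.001, 0, 0, 0, 0, 0, 0, 0.001, 0, 0, 0, 0, 0, 0, 0, 0, 0, 0]}}

```text
clock: 23.9
eef_pos: [379.0, 296.1, -25.4]
eef_rot: [-3.14, 1.466, 1.808]
wrist_force: [-0.3, 0.7, -2.6]
finger_gap: 38.2
```

{"api": "apply_moves", "payload": {"plan": [0, 0, 0, 0.001, 0, 0, 0, 0, 0, 0, 0, 0, 0, 0]}}

```text
clock: 24.15
eef_pos: [379.1, 296.2, -25.6]
eef_rot: [3.141, 1.466, 1.806]
wrist_force: [-4.9, -5.2, 9.2]
finger_gap: 37.8
```

{"api": "apply_moves", "payload": {"plan": [0, 0, 0, 0, 0, 0, 58, 0, 0, 0, 0, 0, 0, 58, 0, 0, 0, 0, 0, 0, 58, 0, 0, 0, -0.02, 0, 0, 58, 0, 0, 0, -0.05, 0, 0, 58]}}

```text
clock: 24.78
eef_pos: [379.6, 288.5, 42.7]
eef_rot: [-3.104, 1.467, 1.844]
wrist_force: [-0.0, 0.0, 0.9]
finger_gap: 54.5
```

{"api": "apply_moves", "payload": {"plan": [0, 0, 0, -0.06, 0, 0, 58, 0, 0, 0, -0.06, 0, 0, 58, 0, 0, 0, -0.06, 0, 0, 45, 0, 0, 0, 0, 0, 0, 45]}}

```text
clock: 25.28
eef_pos: [386.7, 271.3, 226.5]
eef_rot: [3.071, 1.464, 1.736]
wrist_force: [-0.7, 0.2, -1.5]
finger_gap: 42.8
```

```bash
python3 - <<'E'
from h import *
c=cam("wrist");save(c["image"],"w17.png")
plan(RS(-1),slope(-55.5,28.8,90-37.5+50));print(state()[2]["joints"].round(2))
E
```

```text
rv [1.8263 0.279  0.5917] deg 111.1 | cur axes m [-0.0376 -0.0111  0.3836] | tgt axes [ 0.0614  0.3672 -0.1005] |world mm [  79.4 -377.3   -3. ]
[0.47 0.06 1.68 0.1  1.38 0.21]
```

View pics/w17.png

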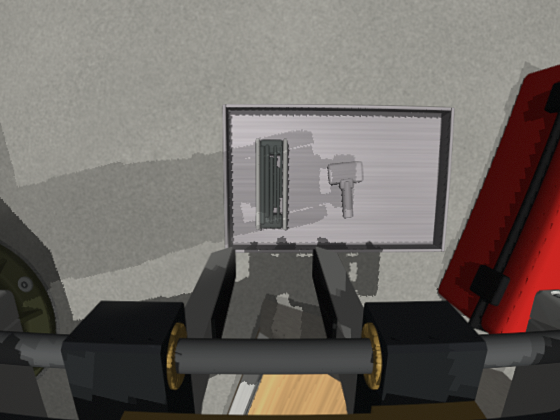

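```bash
python3 - <<'E'
from h import *
Rt=RS(1);Rc,p,s=state();rv=R.from_matrix(Rc.T@Rt).as_rotvec();print(rv/8,np.degrees(np.linalg.norm(rv))/8)
plan(Rt,slope(-55.5,28.8,100))
E
```

```text
[-0.15290578 -0.06805138  0.03208036] 9.763899832269564
rv [-1.2232 -0.5444  0.2566] deg 78.1 | cur axes m [-0.0355 -0.0099  0.3843] | tgt axes [ 0.0639 -0.3672  0.1005] |world mm [  80.6 -377.5   -5.1]
```

{"api": "apply_moves", "payload": {"plan": [-0.1529, -0.068, 0.032, 0, 0, 0, 45, -0.1529, -0.068, 0.032, 0, 0, 0, 45, -0.1529, -0.068, 0.032, 0, 0, 0, 45, -0.1529, -0.068, 0.032, 0, 0, 0, 45, -0.1529, -0.068, 0.032, 0, 0, 0, 45]}}

```text
clock: 25.95
eef_pos: [384.6, 270.8, 220.5]
eef_rot: [0.3, 1.265, -0.269]
wrist_force: [0.3, -0.5, 0.3]
finger_gap: 42.0
```

{"api": "apply_moves", "payload": {"plan": [-0.1529, -0.068, 0.032, 0, 0, 0, 45, -0.1529, -0.068, 0.032, 0, 0, 0, 45, -0.1529, -0.068, 0.032, 0, 0, 0, 45, 0, 0, 0, 0, 0, 0, 45]}}

```text
clock: 26.45
eef_pos: [384.0, 270.5, 220.6]
eef_rot: [-0.007, 1.053, -0.109]
wrist_force: [0.0, 0.2, 0.2]
finger_gap: 41.8
```

```bash
python3 - <<'E'
from h import *
plan(RS(1),slope(-55.5,28.8,100));print(state()[2]["joints"].round(2))
E
```

```text
rv [ 0.0026 -0.0056  0.0028] deg 0.4 | cur axes m [ 0.0626 -0.3667  0.1028] | tgt axes [ 0.0622 -0.3666  0.1034] |world mm [  82.3 -377.    -2.1]
[ 0.79 -0.13  1.96 -0.47  1.03 -0.49]
```

{"api": "apply_moves", "payload": {"plan": [0, 0, 0, 0.0, -0.0525, 0.0147, 45, 0, 0, 0, 0.0, -0.0525, 0.0147, 45, 0, 0, 0, 0.01, -0.0525, 0.0147, 45, 0, 0, 0, 0.01, -0.0525, 0.0147, 45, 0, 0, 0, 0.01, -0.0525, 0.0147, 45]}}

```text
clock: 27.08
eef_pos: [436.6, 0.6, 233.4]
eef_rot: [0.002, 1.051, -0.105]
wrist_force: [2.0, 0.3, -0.3]
finger_gap: 42.2
```

{"api": "apply_moves", "payload": {"plan": [0, 0, 0, 0.016, -0.0525, 0.0147, 45, 0, 0, 0, 0.016, -0.0525, 0.0147, 45, 0, 0, 0, 0, 0, 0, 45, 0, 0, 0, 0, 0, 0, 45]}}

```text
clock: 27.58
eef_pos: [466.7, -106.3, 219.9]
eef_rot: [0.001, 1.052, -0.105]
wrist_force: [0.6, 0.5, 0.6]
finger_gap: 42.1
```

```bash
python3 - <<'E'
from h import *
plan(RS(1),slope(-55.5,28.8,-15))
c=cam("wrist");save(c["image"],"w18.png")
E
```

```text
rv [-0.0023 -0.0051  0.0009] deg 0.3 | cur axes m [ 1.161e-01 -1.000e-04 -4.000e-04] | tgt axes [ 0.1161 -0.0002 -0.001 ] |world mm [  56.8   -6.1 -101. ]
```

View pics/w18.png

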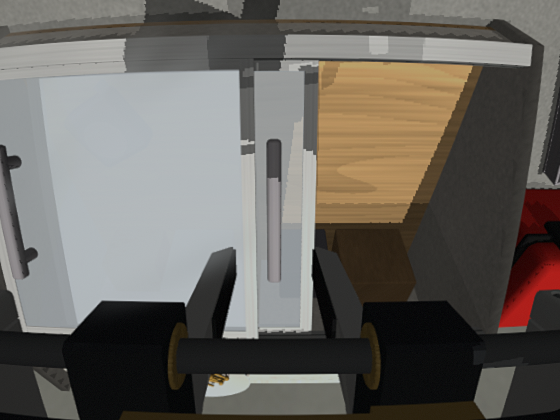

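{"api": "apply_moves", "payload": {"plan": [0, 0, 0, 0.04, 0, 0, 45, 0, 0, 0, 0.04, 0, 0, 45, 0, 0, 0, 0.025, 0, 0, 45, 0, 0, 0, 0.011, 0, 0, 45, 0, 0, 0, 0, 0, 0, 0], "force": 15}}

```text
clock: 28.25
eef_pos: [524.1, -111.6, 119.8]
eef_rot: [-0.003, 1.051, -0.104]
wrist_force: [0.0, -0.3, 0.1]
finger_gap: 35.3
```

{"api": "apply_moves", "payload": {"plan": [0, 0, 0, 0, 0, 0, 0, 0, 0, 0, 0, 0, 0, 0, 0, 0, 0, 0, 0, 0, 0]}}

```text
clock: 28.62
eef_pos: [524.2, -112.6, 120.6]
eef_rot: [-0.004, 1.05, -0.107]
wrist_force: [-4.7, 1.1, 5.5]
finger_gap: 12.0
```

Gripped. Sliding towards +y (tool +y): about 183 mm to go, slow near the end.

{"api": "apply_moves", "payload": {"plan": [0, 0, 0, 0, 0.015, 0, 0, 0, 0, 0, 0, 0.03, 0, 0, 0, 0, 0, 0, 0.035, 0, 0, 0, 0, 0, 0, 0.035, 0, 0, 0, 0, 0, 0, 0.035, 0, 0]}}

```text
clock: 29.25
eef_pos: [539.6, 37.4, 120.5]
eef_rot: [-0.004, 1.049, -0.107]
wrist_force: [-2.0, -3.8, 4.8]
finger_gap: 11.6
```

{"api": "apply_moves", "payload": {"plan": [0, 0, 0, 0, 0.018, 0, 0, 0, 0, 0, 0, 0.006, 0, 0, 0, 0, 0, 0, 0.004, 0, 0, 0, 0, 0, 0, 0.002, 0, 0, 0, 0, 0, 0, 0, 0, 0]}}

```text
clock: 29.88
eef_pos: [542.7, 66.8, 120.5]
eef_rot: [-0.003, 1.049, -0.105]
wrist_force: [-9.3, 2.4, 11.0]
finger_gap: 11.6
```

```bash
python3 - <<'E'
from h import *
Rc,p,s=state();print(tocase(p),s["wrist_force"])
E
```

```text
[-47.32015628 209.0140229  120.50311157] [-9.33495547  2.43525867 10.98371523]
```

{"api": "apply_moves", "payload": {"plan": [0, 0, 0, 0, 0.002, 0, 0, 0, 0, 0, 0, 0.002, 0, 0, 0, 0, 0, 0, 0, 0, 0]}}

```text
clock: 30.25
eef_pos: [543.1, 70.6, 120.5]
eef_rot: [-0.003, 1.049, -0.106]
wrist_force: [-9.6, 1.6, 11.7]
finger_gap: 12.1
```

{"api": "apply_moves", "payload": {"plan": [0, 0, 0, 0, 0.002, 0, 0, 0, 0, 0, 0, 0.001, 0, 0, 0, 0, 0, 0, 0, 0, 0]}}

```text
clock: 30.62
eef_pos: [543.1, 71.0, 120.4]
eef_rot: [-0.011, 1.051, -0.114]
wrist_force: [-12.1, -23.0, 15.7]
finger_gap: 11.6
```

{"api": "apply_moves", "payload": {"plan": [0, 0, 0, 0, 0.002, 0, 0, 0, 0, 0, 0, 0, 0, 0]}}

```text
clock: 30.88
eef_pos: [543.3, 72.6, 120.3]
eef_rot: [-0.012, 1.051, -0.116]
wrist_force: [-12.0, -28.1, 16.7]
finger_gap: 14.8
```

{"api": "apply_moves", "payload": {"plan": [0, 0, 0, 0, -0.004, 0, 45, 0, 0, 0, 0, 0, 0, 45, 0, 0, 0, 0, 0, 0, 45, 0, 0, 0, -0.04, 0, 0, 45, 0, 0, 0, -0.06, 0, 0, 45]}}

```text
clock: 31.5
eef_pos: [492.5, 76.9, 205.8]
eef_rot: [-0.005, 1.054, -0.107]
wrist_force: [1.1, 0.0, -0.3]
finger_gap: 42.2
```

{"api": "apply_moves", "payload": {"plan": [0, 0, 0, -0.06, 0, 0, 45, 0, 0, 0, -0.05, 0, 0.02, 45, 0, 0, 0, 0, 0, 0, 45]}}

```text
clock: 31.88
eef_pos: [457.2, 81.4, 315.9]
eef_rot: [0.0, 1.044, -0.102]
wrist_force: [-0.1, 1.0, -0.5]
finger_gap: 42.5
```

```bash
python3 - <<'E'
from h import *
c=cam("wrist");save(c["image"],"w19.png")
t=cam("top");zoom(t,100,150,360,160,2,"t19.png");s=cam("scene");zoom(s,200,70,240,330,2,"s19.png",1.6)
for n,c in(("top",t),("scene",s)):
  print(n,"expected shut bars px",proj(c,[slope(-55.5+d,y,41) for y in(212,-212) for d in(-50,50)]).round(1).tolist())
E
```

```text
top expected shut bars px [[240.7, 252.4], [245.1, 207.7], [414.7, 274.3], [426.0, 230.8]]
scene expected shut bars px [[330.7, 234.5], [292.8, 238.3], [285.2, 97.2], [249.7, 92.4]]
```

View pics/w19.png

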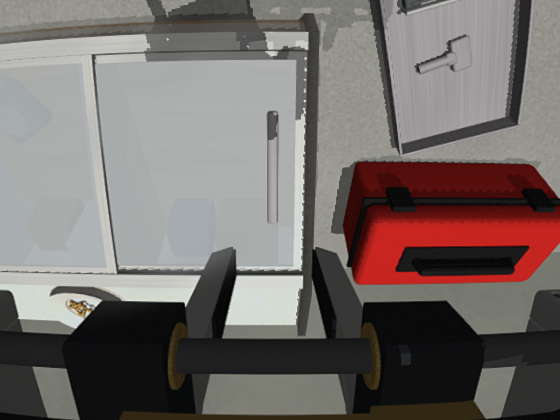

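View pics/t19.png

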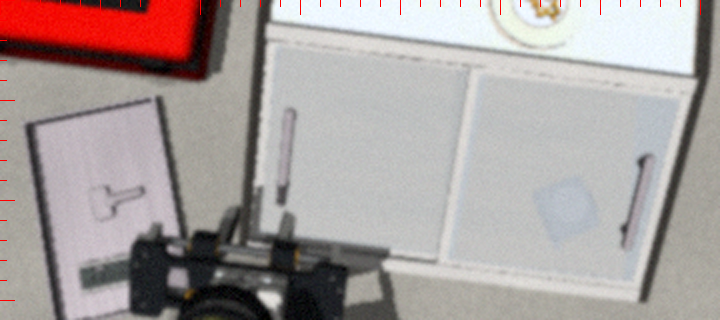

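View pics/s19.png

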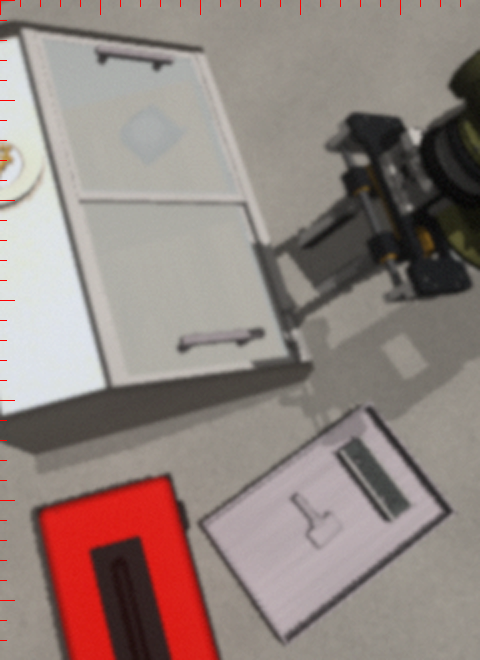

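```bash
python3 - <<'E'
from h import *
t=cam("top");s=cam("scene")
zoom(t,225,195,40,65,8,"za.png");zoom(t,395,215,50,70,8,"zb.png")
zoom(s,280,225,70,30,8,"zc.png",1.6);zoom(s,235,80,70,35,8,"zd.png",1.6)
a=cv2.imread("pics/za.png");b=cv2.imread("pics/zb.png");h=max(a.shape[0],b.shape[0])
pad=lambda m:cv2.copyMakeBorder(m,0,h-m.shape[0],0,10,0)
cv2.imwrite("pics/zab.png",np.hstack([pad(a),pad(b)]))
cv2.imwrite("pics/zcd.png",np.vstack([cv2.imread("pics/zc.png"),cv2.imread("pics/zd.png")]))
E
```

```text
(no output)
```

View pics/zab.png

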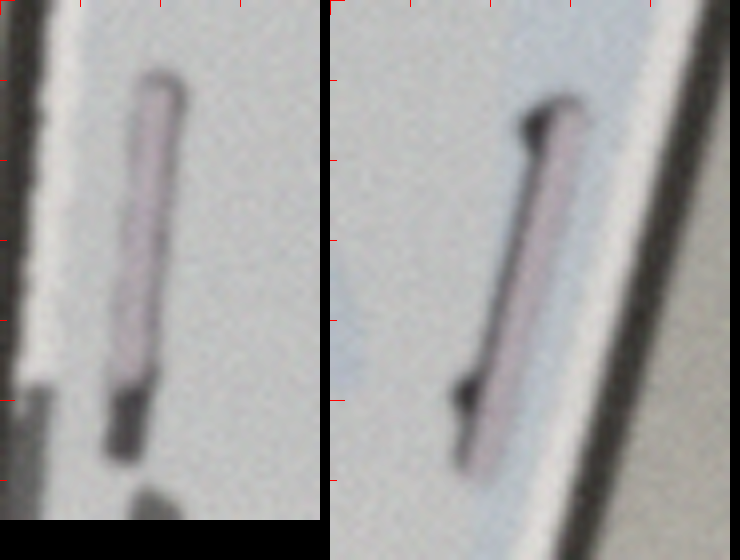

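View pics/zcd.png

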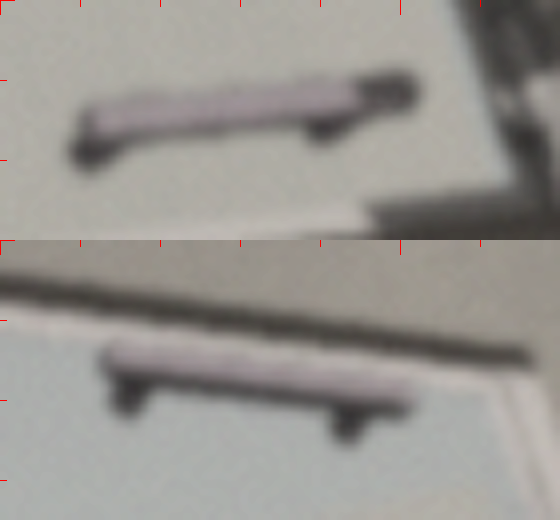

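```bash
python3 - <<'E'
from h import *
t=cam("top");s=cam("scene")
L=onslope(t,[(225+158/8,195+75/8),(225+125/8,195+460/8)],41);Rr=onslope(t,[(395+(568-330)/8,215+100/8),(395+(480-330)/8,215+475/8)],41)
print(L.round(1),Rr.round(1),"sep",(L-Rr)[:,1])
L=onslope(s,[(280+83/8,225+118/8),(280+415/8,225+90/8)],41);Rr=onslope(s,[(235+105/8,80+(355-240)/8),(235+410/8,80+(392-240)/8)],41)
print(L.round(1),Rr.round(1),"sep",(L-Rr)[:,1])
E
```

```text
[[ -18.9  213.5  200.3]
 [-126.2  212.1  138.4]] [[ -19.3 -207.2  200.1]
 [-126.3 -209.7  138.3]] sep [420.79116525 421.80504445]
[[ -19.1  215.   200.2]
 [-127.5  217.   137.6]] [[ -20.1 -204.5  199.7]
 [-127.4 -205.8  137.7]] sep [419.51278378 422.80894767]
```

```bash
python3 - <<'E'
from cell import ticket,readout
s=readout.read_state();print(s["clock"],s["wrist_force"],abs(s["qd"]).max())
print(ticket.sign_off())
E
```

```text
32.225 [-0.16944742 -0.24366056 -0.45679461] 0.007522389507369753
the job is handed in; nothing more can be done
None
```

I opened the left door, took the hex key set out, and laid it in the carry tray beside the bleed key. I then shut both doors and handed the job in at 32.2 s of the 72 s. The sign-off gave no verdict.

**Right door:** it stood about 10 mm ajar, so I first pushed it to its stop.

**Left door:** I slid it open about 183 mm, past the right door. After the placing I slid it back until it met its stop.

**Hex key set:** I gripped it at its 38 mm width and lowered it until the tray floor took the load, at the height I had worked out beforehand, then released it. The wrist picture just after the release shows it lying flat, clear of the bleed key and the tray walls.

**Last checks:**
- **Doors:** the two pull bars measured 420 to 423 mm apart, against 424 mm with both doors fully shut. At most about 4 mm is left in total, within the 10 mm allowed for each.
- **Things to leave alone:** the tape measure, saucer, toolbox and bleed key look unmoved in the pictures. I did not measure them again.
- **Arm:** it stood clear of everything, with wrist force under 1 N.

**Disagreement found:** the fingertips are about 37.5 mm short of the reported TCP. My first grip on the right bar closed on nothing above it. To measure the offset I pressed the shut fingers on the bar, which took the wrist force to about 80 N (limit 120 N). I corrected every later move for it.

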